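Load the instrument cassette for a microcurrent facial

TASK

Load the open instrument cassette: lay the two rod electrodes from the draining ramp in its two wide places and the two probe pens from the table in its two narrow places, each seated in the notches of both rails with about the same overhang at each end, with the necked ends of the rods and the points of the pens all towards the hinge of the hold-down bar. Then swing the hold-down bar fully shut over the row, and leave the other things on the table where they are.

Things in the scene. Friction and masses are not known exactly. Their poses are not given: they have to be found in the camera images.
- rod_a: Smooth pale chromed rod electrode, 117 mm long, 20 mm thick, rounded, the narrower necked end on its own -y side; lies along its own y, own z is up out of the surface it lies on. It starts on the draining ramp, necked end either up or down the slope. Origin: middle of its length, on its underside (10 mm below the middle line).
- rod_b: Smooth pale chromed rod electrode, 117 mm long, 20 mm thick, rounded, the narrower necked end on its own -y side; lies along its own y, own z is up out of the surface it lies on. It starts on the draining ramp, necked end either up or down the slope. Origin: middle of its length, on its underside (10 mm below the middle line). Same kind as rod_a.
- pen_a: Slim probe pen (white), 94 mm long, round barrel 11 mm thick, pointed tip on its own +y side; lies along its own y and can roll. Starts lying loose somewhere on the table, any way round. Origin: middle of its length, at the underside of the barrel as first laid (5.5 mm from the middle line).
- pen_b: Slim probe pen (blue-green), 94 mm long, round barrel 11 mm thick, pointed tip on its own +y side; lies along its own y and can roll. Starts lying loose somewhere on the table, any way round. Origin: middle of its length, at the underside of the barrel as first laid (5.5 mm from the middle line).
- rod_a_tip (a point): Necked end of rod_a, on its middle line, 58 mm from the middle of its length.
- rod_b_tip (a point): Necked end of rod_b, on its middle line.
- pen_a_tip (a point): Pointed tip of pen_a, on its middle line, 47 mm from the middle of its length.
- pen_b_tip (a point): Pointed tip of pen_b.
- cassette: Fixed steel instrument cassette, base 146 x 206 x 3 mm. Two grey notched rails run along its y at x = -32 and +32 mm (12 mm thick, 180 long, teeth 30 high, 52 clear between them); instruments lie along its x across both. +x points away from the robot, to the bar's hinge. Lugs 48 mm high at x 75, y +-101; rests 36 high at x 12, y +-96. Origin: on the table, below the middle between the rails.
- rod_slot_1 (a point): Outer wide place for a rod, at y = +69 mm of the cassette: point midway between the rails, at the height of the floors of its two notches (26 mm wide, floor 13 mm above the table). Axes as the cassette's.
- rod_slot_2 (a point): The same for the inner wide place, at y = +23 mm.
- pen_slot_1 (a point): Inner narrow place for a pen, at y = -23 mm of the cassette: point midway between the rails, at the height of the floors of its two notches (17 mm wide, floor 22 mm above the table). Axes as the cassette's.
- pen_slot_2 (a point): The same for the outer narrow place, at y = -69 mm.
- holdbar (a joint): Angle of the cassette's hold-down bar (rad): 0 = shut, lying level across the instruments; it starts standing open at 1.55 to 1.95; stiff hinge, stays where it is left (under 2 N at the bar moves it). Stop at 2.05.
- bar_mid (a point): Middle of the hold-down bar's rubber-sleeved crosspiece (12 mm thick, 168 mm long, along the cassette's y; thin side arms at y = +-96 mm). It swings at 75 mm radius about bar_hinge; shut, it lies over the middle of the rails, its middle line 41 mm above the table, 2 mm clear of seated instruments.
- bar_hinge (a point): Hinge axis of the hold-down bar (parallel to the cassette's y), at x = 75 mm, 41 mm above the table.
- ramp: Aluminium draining ramp, fixed, 150 mm wide: a plate that rises at 40 degrees along its own +x (which points left and away from the robot) from 16 mm above the table at own x = -55 mm to about 105 mm at x = +51 mm, with a lip 14 mm high at the low edge (on the right) against which the rods rest. Origin: under its middle, on the table.
- ampoule_box: Bystander: small flat carton, 32 x 78 x 20 mm. Origin: centre of its underside.
- balm_tin: Bystander: low round balm tin, 65 mm across, 29 mm high. Origin: centre of its underside.
- cream_pot: Bystander: round cream jar, 53 mm across, 50 mm high. Origin: centre of its underside.
- dropper_bottle: Bystander: small dropper bottle, 33 mm across, 102 mm high. Origin: centre of its underside.
- spray: Bystander, fixed: spray bottle, 38 mm across, 128 mm high, at the back of the table. Origin: centre of its underside.

How it is judged:
By the outcome, as a careful person would: the job done as asked, in the order asked, and still so for the second after the job is handed in, with the robot touching nothing.
It also fails if it takes over 72 s, if anything falls off the work surface, if the arm or the gripper's body presses on something with over 40 N, if the wrist force passes 120 N, or if a joint passes its speed limit or range.

ROBOT

A 6-joint arm with a two-finger parallel gripper is mounted at the origin on a cart in front of the work surface, level with it; the furniture and walls round the work are solid. World frame = base frame: x ahead of the robot, y to its left, z up, the work surface at z = 0. Lengths are in m, angles in degrees, forces in N, time in s.
With the tool pointing down it reaches from about 0.325 to 0.775 m from the base axis. Payload 5.5 kg.
Tool frame: the origin (TCP) lies midway between the tips of the shut fingers; the grasp point (between the pads) lies env.grip_depth behind it (env.grip_depth is the distance from the TCP to the grasp point, in m); z points along the fingers, x is the direction in which the jaws open and shut, and the axes are right-handed (so a half turn about z gives the same grasp; the last joint's range is limited). The gripper opens to 85 mm and grips with 20 to 120 N. Pads are 22 mm wide; open, the fingers measure 114 mm over their backs; the gripper's body (76 mm by 85 mm) begins 54 mm behind the grasp point. The pads swing forward as they close: fully open they stand 13 mm farther back than shut.
Start: joints at [60.292, 5.22, 70.514, -0, 104.267, -3.249], TCP at [0.267, 0.537, 0.231] pointing down, gripper open.
Joint ranges: [-164.24, 164.24], [-49.07, 125.15], [9.68, 141.18], [-86.29, 266.29], [3.28, 154.24], [-151.56, 151.56]. Speed limits (degrees/s): [147.25, 147.25, 172.46, 180, 180, 180].

INTERFACE

Orientations are given as [roll, pitch, yaw] about the fixed x, y, z axes, in that order (R = Rz(yaw) Ry(pitch) Rx(roll)).
In Python, from workcell import status, eyes, env gives the robot as it stands.
- The arm moves only by the shell command python3 -m jog 'ROWS' [OPENING]. ROWS is JSON, a list of rows, each a list of 6 numbers: the shift along the world's x, y, z in m, then the turn, a rotation vector about the world's x, y, z in degrees. In form: [[x, y, z, ax, ay, az], ...]. A call has 1 to 8 rows; each row is the pose to reach, as a shift and turn from the pose commanded when the call began; what a row does not reach only later rows make up. A row lasts 1/10 s, in which the tool goes at most 50 mm and 8.59 degrees, less where a joint would pass 70% of its speed; a pose out of reach is approached as far as the arm can. A call with a gripper value outside its range is refused whole. OPENING is the closure, from 0 (fully open) to 1 (shut), set as the call begins (- or left out, the last holds). The fingers move at their own pace and stop on an object; the grip force is fixed at half the most. Time passes only in rows, so rows that repeat a pose let the fingers close. It gives the time, the measured TCP pose, the force and the opening at its end, in the units of the state.
- status.get_obs(): the state, without advancing time (a new reading comes with each control period).
- eyes.get_image(name): name is "scene" or "top" or "wrist"; returns the picture (400x640x3 uint8, red, green, blue); there is no depth.
- eyes.camera_info(name): a dict with "intrinsics" (3x3 intrinsics, pixels), "R" (3x3) and "t" (3): a world point X has camera coordinates R X + t; the wrist camera has in their place "hand_eye" (4x4, takes a point from camera to tool coordinates, whose origin is the TCP and whose axes are the tool frame's). Camera axes: x right, y down, z forward; pixel columns grow to the right and rows downward; lengths in m; the calibration is good to about 2 mm. The wrist camera is an equidistant fisheye: a pixel r from the principal point sees the ray r / f radians off the axis. A picture is of the moment at which its call begins: read the wrist's pose just before it. camera_info takes no time and is no camera call.
- env.hand_in(): hands the job in, once; it reports no verdict.
Trained networks look in the newest picture that a camera, given by its name, has taken for a name from the list of things; names that differ only in an ending like _2 or _b are one class to them, and where a whole thing is asked for, a point or a joint stands for the part that bears it (a point fixed in the world has none). Each returns a list of dicts, best first, with "p" (0 to 1); they miss things now and then, are a little off and sometimes report something else, mostly with a low value. They report only what shows in the picture. A call takes as long as a camera call.
- eyes.regions_of(name, camera): "region" (400x640 bool, what is visible of it) and "location" ([column, row] in pixels, amid what is visible of it).
- eyes.tip_of(name, camera): "location" ([column, row] in pixels: a listed point, or the origin of a listed thing).
The state is a dict: "time": time; "joint_positions": joint angles; "dq": joint speeds; "joint_efforts": joint torques, N m; "ee_pos": TCP position; "tool_rot": TCP orientation; "wrist_force": force on the tool from outside, world axes, zero at the start; "moment": the same for the moment, N m; "gripper_width": finger opening in m.
Only numpy, scipy, OpenCV 4.12 (cv2) and the standard library are available. Lean on these libraries where they do the work, as an engineer would, in place of code of your own. Each camera call takes 0.05 s, during which the arm holds its last target. There are 200 camera calls.

## Working session

There is one attempt and no reset: what is moved stays moved. The work goes in short steps, Python scripts to look and compute and a shell command to move; the robot and the scene stay as the last step left them, time stands still between calls to the robot, and variables do not carry over. Pictures are saved under pics/ and viewed, about 8 in all and at most 12, crops included, and the job is handed in when it is done.

```bash
ls; mkdir -p pics; python3 - <<'E'
from workcell import status, eyes, env
import cv2
o=status.get_obs(); print(o, env.grip_depth)
for n in ("scene","top"):
    im=eyes.get_image(n); cv2.imwrite(f"pics/{n}0.png",im[:,:,::-1])
    c=eyes.camera_info(n); print(n,c)
print(eyes.camera_info("wrist"))
E
```

```text
pics
{'time': 0.0, 'joint_positions': array([ 6.02933488e+01,  5.26320885e+00,  7.05800728e+01,  6.28664790e-04,
        1.04267863e+02, -3.25032331e+00]), 'dq': array([-0.13260091, -0.01400748, -0.07583985,  0.08657492,  0.01327508,
        0.05913899]), 'joint_efforts': array([ 1.30632575e-04, -4.58729374e+01, -4.18032110e+01, -4.63702395e-05,
        1.17303198e-02, -1.60076428e-05]), 'ee_pos': array([0.26718457, 0.53691473, 0.23016764]), 'tool_rot': array([-1.79993090e+02,  1.10931098e-01,  6.35438332e+01]), 'wrist_force': array([-0.29695506, -0.04071541, -0.24682747]), 'moment': array([-0.04365934, -0.01796113, -0.00405613]), 'gripper_width': 0.08547605786983255} 0.0187
scene {'intrinsics': array([[487.30066061,   0.        , 316.80072304],
       [  0.        , 487.30066061, 200.42840499],
       [  0.        ,   0.        ,   1.        ]]), 'R': array([[ 0.7415331 , -0.67080793, -0.01205746],
       [-0.53073924, -0.57551328, -0.62217387],
       [ 0.41041993,  0.46776188, -0.78278624]]), 't': array([-0.48533239,  0.2571373 ,  1.10094549])}
top {'intrinsics': array([[397.48622
[... 165 characters left out ...]
0.99886556,  0.00615078],
       [-0.97291998, -0.0473868 , -0.22623265],
       [ 0.22626747,  0.00469855, -0.97405388]]), 't': array([-0.15497971,  0.53478031,  1.00211006])}
{'intrinsics': array([[309.70691629,   0.        , 320.08821952],
       [  0.        , 309.70691629, 194.50871373],
       [  0.        ,   0.        ,   1.        ]]), 'hand_eye': array([[ 9.99999536e-01, -7.29092114e-04, -6.29298930e-04,
         2.36574096e-04],
       [ 8.87757529e-04,  9.51150791e-01,  3.08725420e-01,
        -7.80887971e-02],
       [ 3.73468906e-04, -3.08725836e-01,  9.51150997e-01,
        -1.43884633e-01],
       [ 0.00000000e+00,  0.00000000e+00,  0.00000000e+00,
         1.00000000e+00]])}
```

View pics/top0.png

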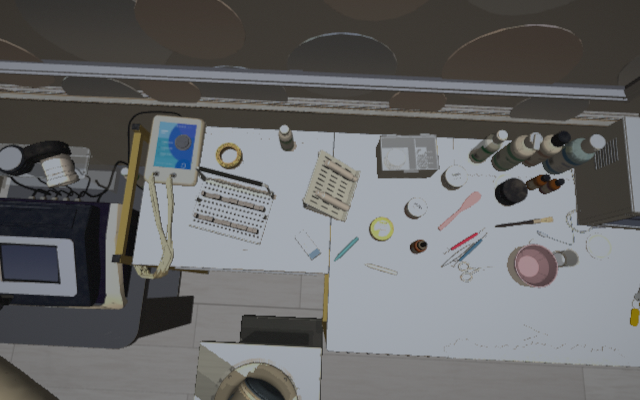

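View pics/scene0.png

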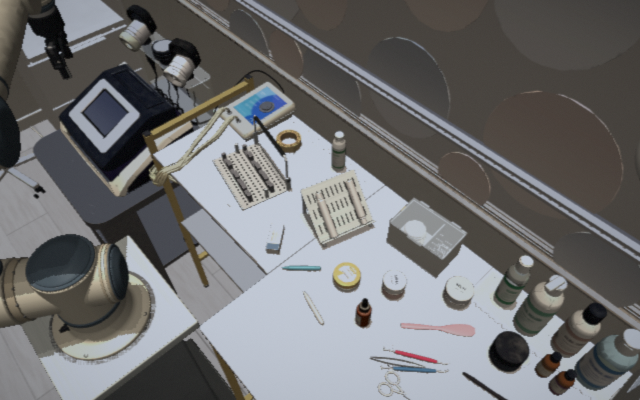

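```bash
cat > h.py <<'E'
from workcell import status, eyes, env
import numpy as np, cv2
from scipy.spatial.transform import Rotation as Rn
def toolpose():
    o=status.get_obs(); return np.array(o["ee_pos"]), Rn.from_euler("xyz",o["tool_rot"],degrees=True).as_matrix()
def ray(cam,px,pose=None):
    c=eyes.camera_info(cam); K=c["intrinsics"]
    d=np.array([(px[0]-K[0,2])/K[0,0],(px[1]-K[1,2])/K[1,1],1.])
    if cam!="wrist":
        return -c["R"].T@c["t"], c["R"].T@d
    r=np.hypot(d[0],d[1]); d=np.array([d[0]/r*np.sin(r),d[1]/r*np.sin(r),np.cos(r)]) if r>1e-9 else np.array([0,0,1.])
    p,R=pose; H=c["hand_eye"]
    return p+R@H[:3,3], R@H[:3,:3]@d
def at_z(cam,px,z,pose=None):
    o,d=ray(cam,px,pose); return o+d*(z-o[2])/d[2]
def tri(rays):
    A=np.zeros((3,3));b=np.zeros(3)
    for o,d in rays:
        d=d/np.linalg.norm(d);P=np.eye(3)-np.outer(d,d);A+=P;b+=P@o
    x=np.linalg.solve(A,b); return x,[np.linalg.norm((np.eye(3)-np.outer(d,d)/(d@d))@(x-o)) for o,d in rays]
def proj(cam,X,pose=None):
    c=eyes.camera_info(cam);K=c["intrinsics"]
    if cam!="wrist":
        q=c["R"]@X+c["t"]; return K[0,0]*q[0]/q[2]+K[0,2],K[1,1]*q[1]/q[2]+K[1,2]
    p,R=pose;H=c["hand_eye"]; q=H[:3,:3].T@(R.T@(X-p)-H[:3,3])
    r=np.arctan2(np.hypot(q[0],q[1]),q[2]);n=np.hypot(q[0],q[1])
    return K[0,0]*r*q[0]/n+K[0,2],K[1,1]*r*q[1]/n+K[1,2]
E
python3 - <<'E'
from h import *
np.set_printoptions(precision=3,suppress=True)
ims={n:eyes.get_image(n) for n in("top","scene")}
for n in ("rod_a","rod_a_tip","pen_a","pen_a_tip","cassette","bar_mid","bar_hinge","ramp"):
  for cam in ims:
    for d in eyes.tip_of(n,cam)[:4]:
        if d["p"]>.2: print(n,cam,round(d["p"],2),np.round(d["location"],1),at_z(cam,d["location"],{"cassette":0,"ramp":0}.get(n,.005)))
for n,(x0,x1,y0,y1) in dict(top=(180,410,140,290),scene=(200,380,110,330)).items():
    c=ims[n][y0:y1,x0:x1,::-1]; s=min(800/(x1-x0),600/(y1-y0)); cv2.imwrite(f"pics/{n}c.png",cv2.resize(c,None,fx=s,fy=s,interpolation=cv2.INTER_CUBIC)); print(n,s)
E
```

```text
rod_a top 0.84 [340.1 172.9] [ 0.623 -0.194  0.005]
rod_a top 0.65 [327.8 195.6] [ 0.555 -0.161  0.005]
rod_a top 0.6 [232.6 214.9] [0.487 0.101 0.005]
rod_a scene 0.83 [327.9 216.8] [ 0.559 -0.148  0.005]
rod_a scene 0.69 [353.9 203.1] [ 0.64  -0.161  0.005]
rod_a_tip top 0.81 [355.1 178.1] [ 0.61  -0.237  0.005]
rod_a_tip top 0.31 [338.4 170.2] [ 0.631 -0.189  0.005]
rod_a_tip scene 0.67 [312.4 309.7] [ 0.357 -0.315  0.005]
rod_a_tip scene 0.54 [368.1 223.5] [ 0.62  -0.233  0.005]
pen_a top 0.7 [381.4 269.2] [ 0.357 -0.315  0.005]
pen_a scene 0.46 [312.8 310.2] [ 0.356 -0.316  0.005]
pen_a scene 0.46 [241.  164.2] [0.505 0.154 0.005]
pen_a scene 0.41 [300.7 267.2] [ 0.409 -0.214  0.005]
pen_a_tip top 0.63 [363.  263.6] [ 0.37  -0.265  0.005]
pen_a_tip top 0.23 [327.7 189.4] [ 0.573 -0.16   0.005]
pen_a_tip scene 0.61 [364.3 319.6] [ 0.426 -0.41   0.005]
pen_a_tip scene 0.55 [302.1 285.2] [ 0.38  -0.252  0.005]
pen_a_tip scene 0.29 [274.4 157.3] [0.591 0.11  0.005]
cassette top 0.7 [230.5 213.5] [0.491 0.109 0.   ]
cassette top 0.29 [254.  216.6] [0.486 0.042 0.   ]
cassette scene 0.9 [247.9 176.2] [0.494 0.108 0.   ]
cassette scene 0.49 [326.8 213.8] [ 0.566 -0.136  0.   ]
bar_mid top 0.91 [229.8 177. ] [0.595 0.12  0.005]
bar_mid scene 0.6 [272.3 135.1] [0.644 0.185 0.005]
bar_hinge top 0.72 [233.5 183.2] [0.578 0.108 0.005]
bar_hinge top 0.52 [363.5 264.8] [ 0.367 -0.266  0.005]
bar_hinge top 0.51 [414.1 210.4] [ 0.524 -0.405  0.005]
bar_hinge scene 0.65 [312.9 308.3] [ 0.36  -0.313  0.005]
bar_hinge scene 0.64 [268.8 157.9] [0.578 0.119 0.005]
ramp top 0.6 [326.7 188.8] [ 0.576 -0.158  0.   ]
ramp scene 0.64 [271.1 157.8] [0.586 0.119 0.   ]
top 3.4782608695652173
scene 2.727272727272727
```

View pics/topc.png

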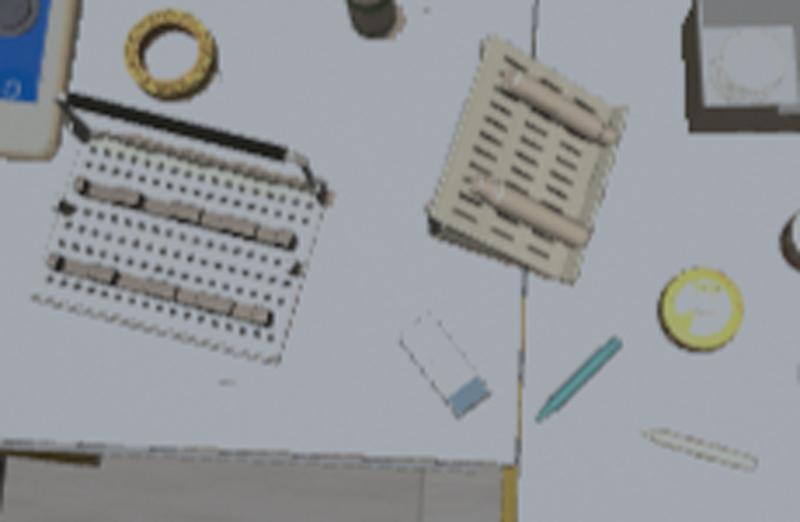

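```bash
python3 -m jog '[[0,0,0.1,0,0,0],[0,0,0.1,0,0,0],[0.05,-0.05,0.12,0,0,3],[0.2,-0.437,0.12,0,0,12],[0.2,-0.437,0.12,0,0,12],[0.2,-0.437,0.12,0,0,12],[0.2,-0.437,0.12,0,0,12],[0.2,-0.437,0.12,0,0,12]]' 0 && python3 -m jog '[[0.05,-0.18,-0.05,0,0,0],[0.05,-0.18,-0.1,0,0,0],[0.05,-0.18,-0.1,0,0,0],[0.05,-0.18,-0.1,0,0,0],[0.05,-0.18,-0.1,0,0,0],[0.05,-0.18,-0.1,0,0,0],[0.05,-0.18,-0.1,0,0,0]]'
```

```text
time: 1.8
ee_pos: [0.3964, 0.2711, 0.3488]
tool_rot: [180.0, -0.0, 75.6]
wrist_force: [1.7, 0.3, -0.6]
gripper_width: 0.0854
time: 2.5
ee_pos: [0.4463, 0.0938, 0.2497]
tool_rot: [179.9, -0.1, 75.5]
wrist_force: [-0.4, 1.2, -0.7]
gripper_width: 0.0854
```

```bash
python3 - <<'E'
from h import *
np.set_printoptions(precision=3,suppress=True)
P=toolpose(); im=eyes.get_image("wrist"); np.savez("w1.npz",im=im,p=P[0],R=P[1])
cv2.imwrite("pics/w1.png",im[:,:,::-1])
for n in ("rod_a","rod_a_tip","pen_a","pen_a_tip","cassette","bar_mid","bar_hinge"):
    for d in eyes.tip_of(n,"wrist")[:4]:
        if d["p"]>.25: print(n,round(d["p"],2),np.round(d["location"],1),at_z("wrist",d["location"],{"cassette":0,"bar_hinge":.041,"bar_mid":.115}.get(n,.005),P))
E
```

```text
rod_a 0.55 [159. 272.] [ 0.556 -0.207  0.005]
pen_a 0.56 [118.9 187.3] [ 0.405 -0.213  0.005]
pen_a 0.5 [ 71.5 178. ] [ 0.361 -0.312  0.005]
pen_a_tip 0.59 [ 86.6 173.6] [ 0.365 -0.271  0.005]
cassette 0.97 [342.2 185.3] [0.49  0.113 0.   ]
cassette 0.29 [350.7 288. ] [0.653 0.089 0.   ]
bar_mid 0.76 [351.7 290. ] [0.573 0.097 0.115]
bar_mid 0.68 [357.4 192.1] [0.465 0.126 0.115]
bar_mid 0.55 [342.4 251.5] [0.523 0.097 0.115]
bar_hinge 0.69 [340.7 251.6] [0.563 0.091 0.041]
```

View pics/w1.png

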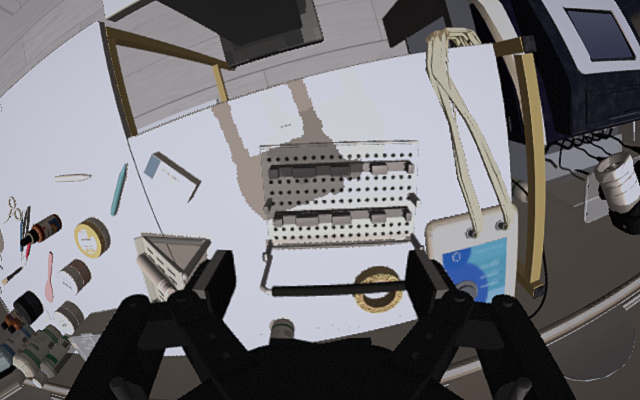

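```bash
cat > cas.py <<'E'
from h import *
from scipy.optimize import least_squares
np.set_printoptions(precision=4,suppress=True)
d=np.load("w1.npz");P=(d["p"],d["R"])
obs=[((-.032,-.09,.03),(272.5,170)),((-.032,.09,.03),(411,165)),((.032,-.09,.03),(274,216)),((.032,.09,.03),(413,211)),((-.073,-.103,.003),(262,147)),((-.073,.103,.003),(417,141))]
def W(q,X):
    c,s=np.cos(q[2]),np.sin(q[2]); return np.array([q[0]+c*X[0]-s*X[1],q[1]+s*X[0]+c*X[1],X[2]])
f=lambda q:np.ravel([np.subtract(proj("wrist",W(q,X),P),o) for X,o in obs])
r=least_squares(f,[.49,.11,-.25]);print(r.x,np.degrees(r.x[2]),r.fun)
im=d["im"][:,:,::-1];s=4;x0,y0=250,130
c=cv2.resize(im[y0:y0+135,x0:x0+185],None,fx=s,fy=s,interpolation=cv2.INTER_CUBIC)
for X in [(a,b,.003) for a in(-.073,.073) for b in(-.103,.103)]+[(a,b,h) for a in(-.032,.032) for b,h in((.069,.013),(.023,.013),(-.023,.022),(-.069,.022))]+[(a,b,.03) for a in(-.032,.032) for b in(-.09,.09)]+[(.075,-.101,.048),(.075,.101,.048)]:
    u=proj("wrist",W(r.x,X),P);cv2.circle(c,(int((u[0]-x0+.5)*s),int((u[1]-y0+.5)*s)),3,(0,0,255),-1)
cv2.imwrite("pics/cas.png",c)
np.save("cas.npy",r.x)
E
python3 cas.py
```

```text
[ 0.4939  0.1118 -0.2094] -11.998458418252065 [-3.2012  3.8217  3.9471  3.1397  0.008   6.1846 -0.4811  4.9925 -1.8788
 -8.7333  2.0437 -8.314 ]
```

View pics/cas.png

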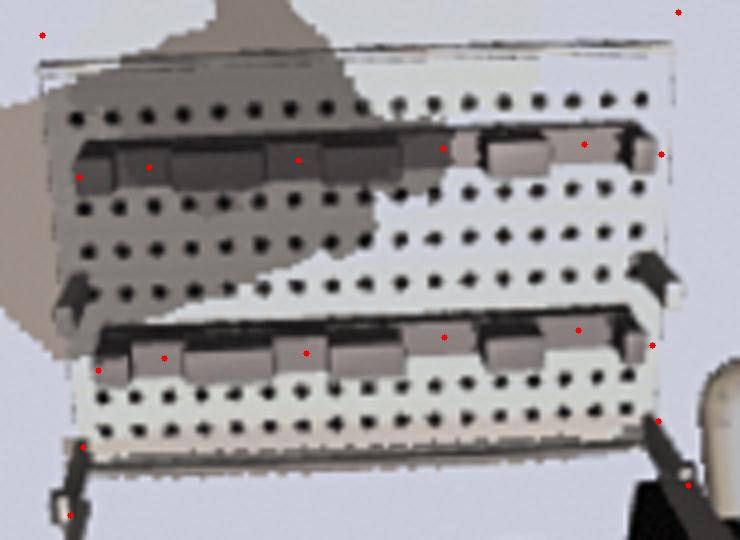

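```bash
cat > e.py <<'E'
s=open("cas.py").read()
a=s.index("obs=");b=s.index("def W")
new='''ys=[-.09,-.0775,-.0605,-.0315,-.0145,.010,.036,.056,.082,.09]
N=[(76,174),(116,172),(168,170),(268,167),(320,165),(402,162),(485,159),(548,157),(634,155),(656,154)]
F=[(98,373),(131,370),(182,368),(273,364),(330,362),(403,359),(485,355),(542,351),(622,347),(643,346)]
obs=[((x,y,.03),(250+u/4-.5,130+v/4-.5)) for x,L in((-.032,N),(.032,F)) for y,(u,v) in zip(ys,L)]
'''
s=s[:a]+new+s[b:]
s=s.replace("r.fun)","np.abs(r.fun).max(),np.sqrt(np.mean(r.fun**2)))")
open("cas.py","w").write(s)
E
python3 e.py; python3 cas.py; python3 - <<'E'
from h import *
np.set_printoptions(precision=4,suppress=True)
d=np.load("w1.npz");P=(d["p"],d["R"])
q=np.load("cas.npy")
# pens from regions
for cam in("top","scene"):
  eyes.get_image(cam)
  for n in("pen_a","rod_a"):
    for r in eyes.regions_of(n,cam)[:4]:
      ys,xs=np.nonzero(r["region"]);m=np.array([xs.mean(),ys.mean()])
      C=np.cov(np.array([xs,ys]));w,v=np.linalg.eigh(C);L=2*np.sqrt(3*w[1])/2
      e=[m+v[:,1]*L,m-v[:,1]*L]
      print(n,cam,round(r["p"],2),len(xs),m,*[np.r_[x.round(1),at_z(cam,x,.0055)[:2]] for x in e])
E
```

```text
[ 0.4933  0.1101 -0.2117] -12.12785153589345 1.468434934438335 0.47518260141735463
pen_a top 0.49 109 [347.0183 248.2385] [336.7    258.3      0.3807  -0.1927] [357.3    238.2      0.4382  -0.2476]
rod_a top 0.73 290 [340.1138 170.6793] [324.5    161.5      0.6548  -0.1478] [355.7    179.9      0.6043  -0.239 ]
rod_a top 0.57 2792 [239.942  208.3367] [258.8    236.6      0.4296   0.0236] [221.1    180.1      0.585    0.1435]
rod_a top 0.52 281 [332.4662 200.8434] [316.2    192.5      0.5618  -0.1282] [348.8    209.2      0.5185  -0.2216]
pen_a scene 0.64 52 [300.0385 267.5192] [286.8    267.4      0.3844  -0.1917] [313.3    267.6      0.4306  -0.2351]
pen_a scene 0.59 171 [312.9474 308.3392] [321.8    323.4      0.3499  -0.3533] [304.1    293.2      0.3697  -0.2712]
rod_a scene 0.94 353 [325.762  215.4391] [333.7    236.3      0.5286  -0.2024] [317.8    194.6      0.5896  -0.0758]
rod_a scene 0.84 319 [355.185  200.3856] [362.9    221.       0.6159  -0.2186] [347.5    179.8      0.6845  -0.0921]
```

```bash
cat >> h.py <<'E'
def goal(pos,R,cur=None):
    p,C=toolpose() if cur is None else cur
    print("shift",np.round(pos-p,4),"turn",np.round(Rn.from_matrix(R@C.T).as_rotvec(degrees=True),2))
def down(yaw): return Rn.from_euler("xyz",[180,0,yaw],degrees=True).as_matrix()
def ramptool(a,tilt=40):  # a = ramp yaw deg; tool z into plate
    s,c=np.sin(np.radians(tilt)),np.cos(np.radians(tilt)); b=np.radians(a)
    z=np.array([s*np.cos(b),s*np.sin(b),-c]); x=np.array([np.sin(b),-np.cos(b),0]); return np.c_[x,np.cross(z,x),z]
E
python3 - <<'E'
from h import *
np.set_printoptions(precision=4,suppress=True)
for nm,a in dict(far=((324.5,161.5),(347.5,179.8),(355.7,179.9),(362.9,221)),near=((316.2,192.5),(317.8,194.6),(348.8,209.2),(333.7,236.3))).items():
    U,e1=tri([ray("top",a[0]),ray("scene",a[1])]);L,e2=tri([ray("top",a[2]),ray("scene",a[3])])
    d=U-L;yaw=np.degrees(np.arctan2(d[1],d[0]))
    print(nm,U,L,(U+L)/2,np.linalg.norm(d),yaw,np.degrees(np.arcsin(d[2]/np.linalg.norm(d))),e1,e2)
    R=ramptool(yaw); goal((U+L)/2-R[:,2]*.12,R)
E
```

```text
far [ 0.6254 -0.1469  0.0978] [ 0.5946 -0.2357  0.0422] [ 0.61   -0.1913  0.07  ] 0.10916753280500724 70.85192130394876 30.621279276732466 [np.float64(0.0006100365948180694), np.float64(0.0006100365948180235)] [np.float64(0.0005590970650063437), np.float64(0.0005590970650061916)]
shift [ 0.1385 -0.3572 -0.0866] turn [ 39.45  21.14 -90.44]
near [ 0.5416 -0.1291  0.0931] [ 0.5117 -0.2191  0.04  ] [ 0.5267 -0.1741  0.0666] 0.10870798263220059 71.5987588036006 29.232516195707245 [np.float64(0.0007112087439530188), np.float64(0.0007112087439530318)] [np.float64(0.00024943215839532383), np.float64(0.00024943215839534616)]
shift [ 0.0561 -0.3403 -0.09  ] turn [ 39.24  21.36 -89.73]
```

```bash
python3 -m jog '[[0.03,-0.1,0,39.3,21.2,-90],[0.07,-0.2,-0.02,39.3,21.2,-90],[0.09,-0.35,-0.05,39.3,21.2,-90],[0.09,-0.35,-0.05,39.3,21.2,-90],[0.09,-0.35,-0.05,39.3,21.2,-90],[0.09,-0.35,-0.05,39.3,21.2,-90],[0.09,-0.35,-0.05,39.3,21.2,-90],[0.09,-0.35,-0.05,39.3,21.2,-90]]'; python3 - <<'E'
from h import *
R=ramptool(71); goal(np.array([.568,-.183,.068])-R[:,2]*.14,R)
E
```

```text
time: 4.0
ee_pos: [0.5358, -0.2615, 0.1951]
tool_rot: [-151.6, -7.3, 10.0]
wrist_force: [0.1, -0.0, -0.0]
gripper_width: 0.0855
shift [ 0.0029 -0.0066 -0.0198] turn [ 12.21   6.42 -28.16]
```

```bash
python3 -m jog '[[0.003,-0.0066,-0.02,12.2,6.4,-28.2],[0.003,-0.0066,-0.02,12.2,6.4,-28.2],[0.003,-0.0066,-0.02,12.2,6.4,-28.2],[0.003,-0.0066,-0.02,12.2,6.4,-28.2],[0.003,-0.0066,-0.02,12.2,6.4,-28.2]]'; python3 - <<'E'
from h import *
np.set_printoptions(precision=4,suppress=True)
P=toolpose(); im=eyes.get_image("wrist"); np.savez("w2.npz",im=im,p=P[0],R=P[1])
for n in("rod_a","rod_a_tip"):
    for d in eyes.tip_of(n,"wrist")[:3]: print(n,round(d["p"],2),d["location"])
cv2.imwrite("pics/w2.png",im[:,:,::-1]); print(status.get_obs()["joint_positions"])
for X in ([ 0.6254,-0.1469,0.0978],[0.5946,-0.2357,0.0422],[.5416,-.1291,.0931],[.5117,-.2191,.04]): print(proj("wrist",np.array(X),P))
E
```

```text
time: 4.5
ee_pos: [0.5382, -0.2643, 0.1774]
tool_rot: [-140.2, -0.2, -18.7]
wrist_force: [0.3, 0.1, -0.1]
gripper_width: 0.085
rod_a 0.89 [365.1, 179.7]
rod_a 0.56 [278.9, 184.4]
rod_a_tip 0.73 [363.9, 234.0]
rod_a_tip 0.68 [216.0, 59.2]
[-47.9954  15.69    72.0835  36.4519 109.8914 -22.4693]
(np.float64(365.8116828085176), np.float64(123.28141417586662))
(np.float64(362.9159332464618), np.float64(235.0405097314622))
(np.float64(276.0756858728215), np.float64(134.43057861303373))
(np.float64(278.2183973718576), np.float64(246.1163784359848))
```

View pics/w2.png

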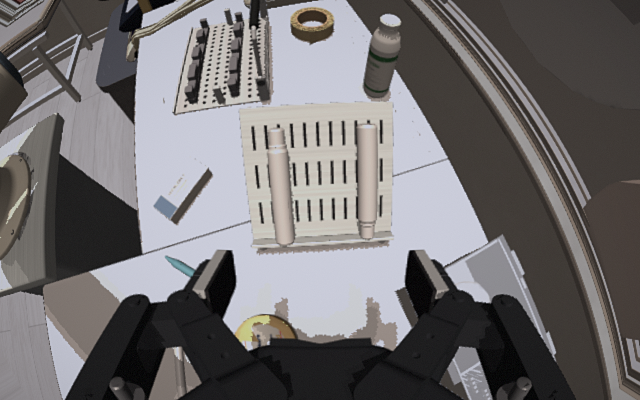

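```bash
python3 - <<'E'
from h import *
np.set_printoptions(precision=4,suppress=True)
d=np.load("w2.npz");P=(d["p"],d["R"]); im=d["im"][:,:,::-1]
cv2.imwrite("pics/w2c.png",cv2.resize(im[95:260,235:400],None,fx=3.6,fy=3.6,interpolation=cv2.INTER_CUBIC))
for nm,t,b in(("near",(276,127),(285,245)),("far",(367,122),(366,238))):
  for zb in(.022,.026,.030,.034):
    B=at_z("wrist",b,zb,P);T=at_z("wrist",t,zb+.0752,P);v=T-B
    print(nm,zb,B,T,np.linalg.norm(v),np.degrees(np.arctan2(v[1],v[0])),np.round(proj("top",B)+proj("top",T)+proj("scene",B)+proj("scene",T),1))
E
```

```text
near 0.022 [ 0.5179 -0.2157  0.022 ] [ 0.5435 -0.1236  0.0972] 0.12156582373105644 74.4557133343049 [347.1 208.1 314.3 191.1 334.4 238.2 316.6 192. ]
near 0.026 [ 0.518  -0.2166  0.026 ] [ 0.5432 -0.1265  0.1012] 0.12010533151950302 74.38094320717732 [347.6 207.8 315.4 190.9 334.7 237.5 317.2 191.7]
near 0.03 [ 0.5181 -0.2176  0.03  ] [ 0.543  -0.1293  0.1052] 0.11865633265956957 74.30313320624752 [348.1 207.5 316.5 190.7 335.  236.8 317.9 191.3]
near 0.034 [ 0.5183 -0.2186  0.034 ] [ 0.5427 -0.1321  0.1092] 0.11721925337518753 74.22209440530285 [348.5 207.2 317.6 190.4 335.4 236.1 318.6 191. ]
far 0.022 [ 0.6011 -0.2359  0.022 ] [ 0.6273 -0.1455  0.0972] 0.12050142966239422 73.79331894936155 [355.2 179.4 324.1 160.6 364.1 224.5 347.4 179.3]
far 0.026 [ 0.6001 -0.2366  0.026 ] [ 0.6257 -0.1479  0.1012] 0.11905626471571858 73.92431806636493 [355.6 179.3 325.  160.8 364.1 223.9 347.7 179.2]
far 0.03 [ 0.5992 -0.2373  0.03  ] [ 0.6241 -0.1504  0.1052] 0.11762303988137365 74.06069502405785 [356.  179.3 326.  161.  364.2 223.4 348.  179. ]
far 0.034 [ 0.5983 -0.2381  0.034 ] [ 0.6224 -0.1528  0.1092] 0.11620219696420893 74.20278627792136 [356.4 179.2 326.9 161.1 364.2 222.8 348.3 178.8]
```

View pics/w2c.png

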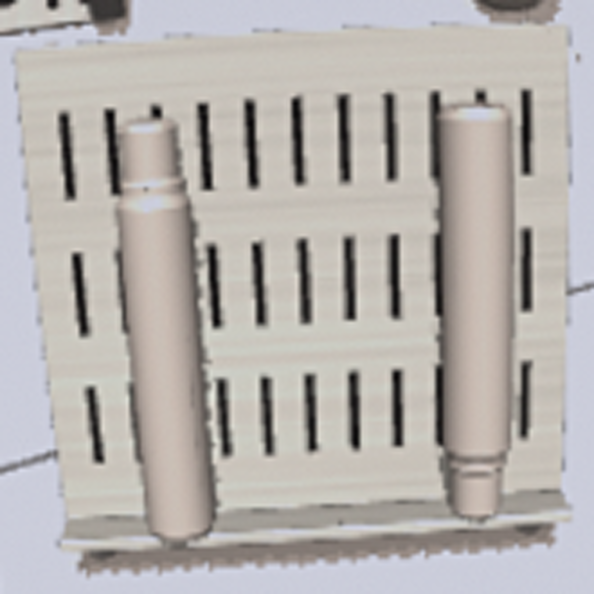

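```bash
cat > g.py <<'E'
from h import *
import sys
M={"near":np.array([.5306,-.1727,.065]),"far":np.array([.6125,-.1935,.065])}
def grasp(k,s,off,deep=.006):
    R=ramptool(74); b=np.radians(74);u=np.array([np.cos(b)*np.cos(np.radians(40)),np.sin(b)*np.cos(np.radians(40)),np.sin(np.radians(40))])
    return M[k]+u*s+R[:,2]*(deep-off),R
def slot(x,y,z,yaw):  # cassette coords of TCP
    q=np.load("cas.npy");c,s=np.cos(q[2]),np.sin(q[2])
    return np.array([q[0]+c*x-s*y,q[1]+s*x+c*y,z]),down(np.degrees(q[2])+yaw)
E
python3 - <<'E'
from g import *
g=grasp("near",-.009,.05);goal(*g);goal(*grasp("near",-.009,0),cur=g)
E
```

```text
shift [-0.0184  0.0571 -0.0859] turn [0.39 0.36 2.38]
shift [ 0.0089  0.0309 -0.0383] turn [0. 0. 0.]
```

```bash
python3 -m jog '[[-0.018,0.057,-0.086,0.4,0.4,2.4],[-0.018,0.057,-0.086,0.4,0.4,2.4],[-0.018,0.057,-0.086,0.4,0.4,2.4],[-0.014,0.07,-0.102,0.4,0.4,2.4],[-0.0095,0.088,-0.124,0.4,0.4,2.4],[-0.0095,0.088,-0.124,0.4,0.4,2.4],[-0.0095,0.088,-0.124,0.4,0.4,2.4]]' 0; python3 - <<'E'
from g import *
P=toolpose();goal(*grasp("near",-.009,0))
im=eyes.get_image("wrist");cv2.imwrite("pics/w3.png",im[:,:,::-1])
E
```

```text
time: 5.35
ee_pos: [0.5303, -0.1758, 0.0558]
tool_rot: [-140.0, 0.0, -16.0]
wrist_force: [0.2, -0.7, 0.4]
gripper_width: 0.0853
shift [-0.0006  0.0002 -0.0012] turn [-0.02 -0.03 -0.01]
```

View pics/w3.png

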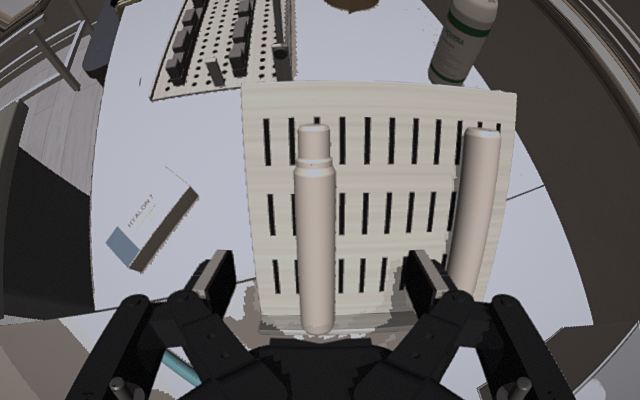

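```bash
python3 -m jog '[[0,0,0,0,0,0],[0,0,0,0,0,0],[0,0,0,0,0,0],[0,0,0,0,0,0],[0,0,0,0,0,0],[0,0,0,0,0,0],[0,0,0,0,0,0]]' 1; python3 -m jog '[[-0.004,-0.012,0.016,0,0,0],[-0.012,-0.04,0.06,0,0,0],[-0.012,-0.04,0.1,0,0,0],[-0.012,-0.04,0.13,0,0,0],[-0.012,-0.04,0.13,0,0,0]]'; python3 - <<'E'
from g import *
np.set_printoptions(precision=4,suppress=True)
P=toolpose();im=eyes.get_image("wrist");cv2.imwrite("pics/w4.png",im[:,:,::-1])
p=P[0]-P[1][:,2]*.006
for s in(-.0585+.009,.009,.0585+.009):print(proj("wrist",p-P[1][:,1]*s,P))
for r in eyes.regions_of("rod_a","wrist")[:2]:
    ys,xs=np.nonzero(r["region"]);print(r["p"],len(xs),r["location"],xs.min(),xs.max(),ys.min(),ys.max())
for d in eyes.tip_of("rod_a_tip","wrist")[:2]+eyes.tip_of("rod_a","wrist")[:2]: print(d)
goal(*slot(-.009,.069,.12,-90)); 
E
```

```text
time: 6.1
ee_pos: [0.5298, -0.1761, 0.055]
tool_rot: [-140.0, 0.1, -16.1]
wrist_force: [-0.5, -2.9, 2.4]
gripper_width: 0.0182
time: 6.6
ee_pos: [0.5189, -0.2166, 0.1897]
tool_rot: [-140.1, -0.3, -16.1]
wrist_force: [1.0, 0.0, -0.9]
gripper_width: 0.0181
(np.float64(318.41081510878837), np.float64(331.13134503756544))
(np.float64(318.1003879603421), np.float64(244.64524303805925))
(np.float64(317.85488825181693), np.float64(125.00226901525555))
0.77 2018 [406.4, 220.8] 390 417 169 279
0.63 7601 [318.3, 226.0] 300 341 122 334
{'location': [318.4, 231.2], 'p': 0.67}
shift [-0.0182  0.3945 -0.0625] turn [-22.85  37.59 -82.11]
```

View pics/w4.png

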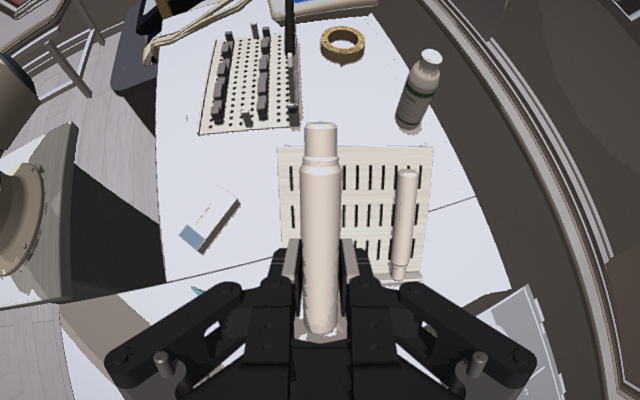

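```bash
python3 -m jog '[[-0.018,0.2,0,-22.9,37.6,-82.1],[-0.018,0.25,0,-22.9,37.6,-82.1],[-0.018,0.3,0,-22.9,37.6,-82.1],[-0.018,0.3,0,-22.9,37.6,-82.1],[-0.018,0.3,0,-22.9,37.6,-82.1],[-0.018,0.3,0,-22.9,37.6,-82.1],[-0.018,0.394,-0.02,-22.9,37.6,-82.1],[-0.018,0.394,-0.06,-22.9,37.6,-82.1]]';  python3 - <<'E'
from g import *
goal(*slot(-.009,.069,.12,-90)); 
E
```

```text
time: 7.6
ee_pos: [0.501, 0.125, 0.1576]
tool_rot: [-166.6, 7.5, -71.4]
wrist_force: [0.9, -0.6, -0.8]
gripper_width: 0.0182
shift [-0.002   0.0544 -0.0376] turn [ -8.26  13.04 -29.68]
```

```bash
python3 -m jog '[[-0.002,0.054,0,-8.3,13,-29.7],[-0.002,0.054,0,-8.3,13,-29.7],[-0.002,0.054,0,-8.3,13,-29.7],[-0.002,0.054,-0.037,-8.3,13,-29.7],[-0.002,0.054,-0.067,-8.3,13,-29.7],[-0.002,0.054,-0.087,-8.3,13,-29.7],[-0.002,0.054,-0.087,-8.3,13,-29.7]]';  python3 - <<'E'
from g import *
goal(*slot(-.009,.069,.07,-90));goal(*slot(-.009,.069,.017,-90))
P=toolpose();im=eyes.get_image("wrist");np.savez("w5.npz",im=im,p=P[0],R=P[1]);cv2.imwrite("pics/w5.png",im[:,:,::-1])
E
```

```text
time: 8.3
ee_pos: [0.4955, 0.1765, 0.0636]
tool_rot: [179.4, -0.2, -101.9]
wrist_force: [-0.0, -1.1, -1.7]
gripper_width: 0.0181
shift [0.0034 0.0029 0.0064] turn [ 0.08 -0.66 -0.21]
shift [ 0.0034  0.0029 -0.0466] turn [ 0.08 -0.66 -0.21]
```

View pics/w5.png

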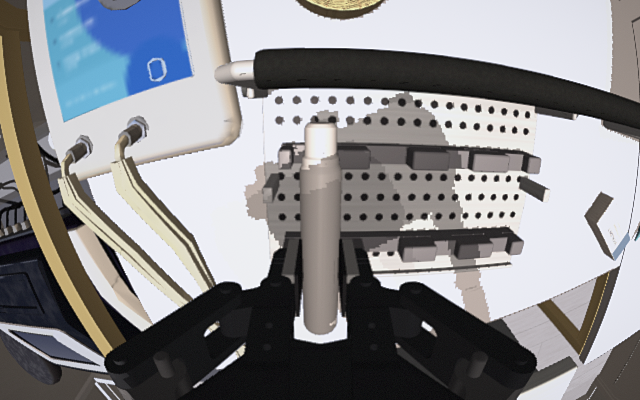

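```bash
python3 -m jog '[[0.0034,0.0029,0,0,-0.7,-0.2],[0.0034,0.0029,0,0,-0.7,-0.2],[0.0034,0.0029,-0.005,0,-0.7,-0.2]]';  python3 - <<'E'
from g import *
goal(*slot(-.009,.069,.017,-90))
E
```

```text
time: 8.65
ee_pos: [0.5038, 0.1804, 0.0673]
tool_rot: [-179.1, 0.3, -102.2]
wrist_force: [0.3, -0.0, -1.3]
gripper_width: 0.0183
shift [-0.0048 -0.001  -0.0503] turn [-0.15  0.91  0.03]
```

```bash
python3 -m jog '[[0,0,0,0,0,0],[0,0,0,0,0,0]]';  python3 - <<'E'
from g import *
goal(*slot(-.009,.069,.017,-90))
E
```

```text
time: 8.85
ee_pos: [0.5025, 0.18, 0.0652]
tool_rot: [-179.3, 0.2, -102.2]
wrist_force: [0.3, 0.7, -1.3]
gripper_width: 0.0181
shift [-0.0036 -0.0005 -0.0482] turn [-0.09  0.69  0.04]
```

```bash
python3 -m jog '[[-0.0036,-0.0005,0,0,0.7,0],[-0.0036,-0.0005,-0.015,0,0.7,0],[-0.0036,-0.0005,-0.03,0,0.7,0],[-0.0036,-0.0005,-0.04,0,0.7,0],[-0.0036,-0.0005,-0.0455,0,0.7,0],[-0.0036,-0.0005,-0.0455,0,0.7,0],[-0.0036,-0.0005,-0.0455,0,0.7,0]]';  python3 - <<'E'
from g import *
goal(*slot(-.009,.069,.017,-90)); print(status.get_obs()["wrist_force"])
E
```

```text
time: 9.55
ee_pos: [0.4985, 0.1798, 0.0219]
tool_rot: [179.9, 0.1, -102.2]
wrist_force: [-10.5, -2.2, 17.7]
gripper_width: 0.018
shift [ 0.0004 -0.0004 -0.0049] turn [-0.11 -0.06  0.03]
[-10.49425865  -2.24012049  17.69311057]
```

```bash
python3 - <<'E'
from g import *
print(status.get_obs()["moment"])
im=eyes.get_image("wrist");cv2.imwrite("pics/w6.png",im[:,:,::-1])
E
python3 -m jog '[[0,0,0,0,0,0],[0,0,0,0,0,0],[0,0,0,0,0,0],[0,0,0,0,0,0]]' 0.64; python3 - <<'E'
from g import *
a=eyes.get_image("wrist");b=eyes.get_image("top");c=eyes.get_image("scene")
cv2.imwrite("pics/w7.png",a[:,:,::-1])
z=lambda m,x0,x1,y0,y1:cv2.resize(m[y0:y1,x0:x1],(400,300),interpolation=cv2.INTER_CUBIC)
w6=cv2.imread("pics/w6.png")[:,:,::-1]
M=np.vstack([np.hstack([z(w6,200,440,90,270+0),z(a,200,440,90,270)]),np.hstack([z(b,180,300,150,240),z(c,210,310,125,200)])])
cv2.imwrite("pics/m1.png",M[:,:,::-1])
E
```

```text
[-0.23804729  1.74635311  0.03689109]
time: 10.0
ee_pos: [0.4987, 0.1794, 0.0187]
tool_rot: [179.9, 0.0, -102.2]
wrist_force: [-0.3, 0.3, -0.0]
gripper_width: 0.0304
```

View pics/m1.png

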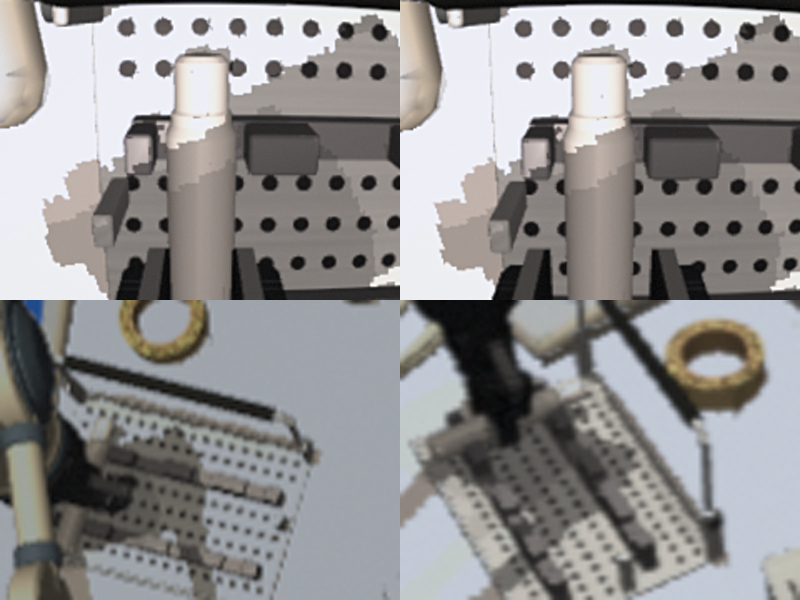

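```bash
python3 -m jog '[[0,0,0.02,0,0,0],[0,0,0.06,0,0,0],[0,0,0.11,0,0,0],[0,0,0.15,0,0,0],[0,0,0.17,0,0,0],[0,0,0.17,0,0,0]]';  python3 - <<'E'
from g import *
goal(*grasp("far",.009,.08))
E
```

```text
time: 10.75
ee_pos: [0.5005, 0.18, 0.194]
tool_rot: [-179.7, 0.3, -102.2]
wrist_force: [-0.0, -0.1, -0.0]
gripper_width: 0.0306
shift [ 0.1008 -0.4126 -0.0666] turn [ 22.1  -37.47  82.33]
```

```bash
python3 -m jog '[[0,-0.2,0.03,22.1,-37.5,82.3],[0,-0.2,0.03,22.1,-37.5,82.3],[0,-0.2,0.03,22.1,-37.5,82.3],[0,-0.2,0.03,22.1,-37.5,82.3],[0,-0.412,0,22.1,-37.5,82.3],[0.02,-0.412,0,22.1,-37.5,82.3],[0.05,-0.412,0,22.1,-37.5,82.3],[0.1,-0.412,-0.03,22.1,-37.5,82.3]]' 0;  python3 -m jog '[[0,0,0,0,0,0]]'; python3 - <<'E'
from g import *
goal(*grasp("far",.009,.06))
E
```

```text
time: 11.55
ee_pos: [0.5422, -0.1507, 0.1891]
tool_rot: [-154.4, 7.4, -47.1]
wrist_force: [1.7, 0.1, 1.1]
gripper_width: 0.0851
time: 11.65
ee_pos: [0.5416, -0.1538, 0.176]
tool_rot: [-154.9, 8.5, -47.6]
wrist_force: [-1.4, 1.3, -1.8]
gripper_width: 0.0857
shift [ 0.0633 -0.0665 -0.0638] turn [  8.26 -15.19  30.25]
```

```bash
python3 -m jog '[[0.03,-0.066,0,8.3,-15.2,30.2],[0.063,-0.066,0,8.3,-15.2,30.2],[0.063,-0.066,-0.03,8.3,-15.2,30.2],[0.063,-0.066,-0.064,8.3,-15.2,30.2],[0.063,-0.066,-0.064,8.3,-15.2,30.2],[0.063,-0.066,-0.064,8.3,-15.2,30.2]]' 0;  python3 -m jog '[[0,0,0,0,0,0],[0,0,0,0,0,0]]'; python3 - <<'E'
from g import *
g=grasp("far",.009,0)
goal(*grasp("far",.009,.06));goal(*g)
# check far rod measured in this view
P=toolpose();im=eyes.get_image("wrist");np.savez("w8.npz",im=im,p=P[0],R=P[1])
R=g[1];ax=M["far"]; u=-R[:,1]
print([np.round(proj("wrist",ax+u*s,P),1) for s in(-.0585,0,.0585)])
for r in eyes.regions_of("rod_a","wrist")[:3]:
    ys,xs=np.nonzero(r["region"]);print(r["p"],len(xs),ys.min(),ys.max(),[(k,round(xs[ys==k].mean(),1)) for k in (ys.min()+10,int(ys.mean()),ys.max()-10)])
E
```

```text
time: 12.25
ee_pos: [0.6048, -0.2139, 0.1227]
tool_rot: [-139.7, -0.6, -16.3]
wrist_force: [-0.4, 0.4, 1.2]
gripper_width: 0.0855
time: 12.45
ee_pos: [0.6062, -0.2145, 0.1282]
tool_rot: [-139.9, -1.2, -16.1]
wrist_force: [-0.1, 0.1, 0.4]
gripper_width: 0.0852
shift [-0.0014 -0.0057 -0.016 ] turn [0.25 1.17 0.1 ]
shift [ 0.0093  0.0313 -0.062 ] turn [0.25 1.17 0.1 ]
[array([316.6, 304.1]), array([317.1, 241.9]), array([317.9, 164.3])]
0.79 3715 161 306 [(np.int64(171), np.float64(318.0)), (229, np.float64(317.0)), (np.int64(296), np.float64(318.0))]
0.58 584 15 36 [(np.int64(25), np.float64(177.3)), (25, np.float64(177.3)), (np.int64(26), np.float64(170.0))]
0.54 822 0 88 [(np.int64(10), np.float64(202.5)), (36, np.float64(194.5)), (np.int64(78), np.float64(206.0))]
```

```bash
python3 -m jog '[[-0.001,-0.005,-0.016,0.2,1.2,0.1],[0.003,0.008,-0.032,0.2,1.2,0.1],[0.006,0.02,-0.047,0.2,1.2,0.1],[0.0093,0.0313,-0.061,0.2,1.2,0.1],[0.0093,0.0313,-0.061,0.2,1.2,0.1],[0.0093,0.0313,-0.061,0.2,1.2,0.1]]'; python3 - <<'E'
from g import *
goal(*grasp("far",.009,0))
E
```

```text
time: 13.15
ee_pos: [0.6145, -0.1832, 0.0629]
tool_rot: [-139.9, 0.3, -15.9]
wrist_force: [0.1, -0.3, -0.6]
gripper_width: 0.0855
shift [ 0.0009 -0.      0.0033] turn [-0.2  -0.3  -0.07]
```

```bash
python3 -m jog '[[0.001,0,0.002,0,-0.3,0],[0.001,0,0.002,0,-0.3,0],[0.001,0,0.002,0,-0.3,0],[0.001,0,0.002,0,-0.3,0],[0.001,0,0.002,0,-0.3,0],[0.001,0,0.002,0,-0.3,0],[0.001,0,0.002,0,-0.3,0]]' 1; python3 -m jog '[[-0.004,-0.012,0.016,0,0,0],[-0.012,-0.04,0.06,0,0,0],[-0.012,-0.04,0.1,0,0,0],[-0.012,-0.04,0.13,0,0,0],[-0.012,-0.04,0.13,0,0,0],[-0.012,-0.04,0.13,0,0,0]]'; python3 - <<'E'
from g import *
P=toolpose();im=eyes.get_image("wrist");cv2.imwrite("pics/w9.png",im[:,:,::-1])
for dz in(.004,.007):
  p=P[0]-P[1][:,2]*dz
  for a in(-4,0,4):
    d=-P[1][:,1]*np.cos(np.radians(a))-P[1][:,2]*np.sin(np.radians(a))
    print(dz,a,[np.round(proj("wrist",p+d*s,P)[1],1) for s in(-.0675,.0495)])
for r in eyes.regions_of("rod_a","wrist")[:2]:
    ys,xs=np.nonzero(r["region"]);print(r["p"],len(xs),ys.min(),ys.max(),xs.min(),xs.max())
goal(*slot(-.009,.023,.14,90)); 
E
```

```text
time: 13.85
ee_pos: [0.6158, -0.1839, 0.0657]
tool_rot: [-139.8, -0.1, -16.0]
wrist_force: [-0.8, -3.0, 2.8]
gripper_width: 0.0181
time: 14.45
ee_pos: [0.6038, -0.2234, 0.195]
tool_rot: [-139.9, -0.0, -15.9]
wrist_force: [0.1, -0.3, -1.1]
gripper_width: 0.0182
0.004 -4 [np.float64(354.2), np.float64(162.3)]
0.004 0 [np.float64(349.1), np.float64(163.6)]
0.004 4 [np.float64(343.8), np.float64(165.5)]
0.007 -4 [np.float64(357.7), np.float64(163.7)]
0.007 0 [np.float64(352.4), np.float64(165.0)]
0.007 4 [np.float64(347.0), np.float64(167.0)]
0.89 551 45 64 167 231
0.68 6693 159 342 300 341
shift [-0.1139  0.3573 -0.0527] turn [-38.43 -23.32  89.63]
```

```bash
python3 -m jog '[[-0.05,0.02,0.02,-38.4,-23.3,89.6],[-0.1,0.1,0.02,-38.4,-23.3,89.6],[-0.114,0.2,0.02,-38.4,-23.3,89.6],[-0.114,0.2,0.02,-38.4,-23.3,89.6],[-0.114,0.25,0.02,-38.4,-23.3,89.6],[-0.114,0.3,0.02,-38.4,-23.3,89.6],[-0.114,0.357,0,-38.4,-23.3,89.6],[-0.114,0.357,-0.02,-38.4,-23.3,89.6]]'; python3 -m jog '[[0,0,0,0,0,0]]';  python3 - <<'E'
from g import *
goal(*slot(-.0075,.023,.09,90)); 
E
```

```text
time: 15.35
ee_pos: [0.4898, 0.1254, 0.1814]
tool_rot: [-168.4, -7.7, 49.3]
wrist_force: [1.3, 0.5, -0.9]
gripper_width: 0.0184
time: 15.45
ee_pos: [0.4864, 0.1307, 0.1764]
tool_rot: [-167.9, -7.4, 49.7]
wrist_force: [-0.5, -1.3, -2.5]
gripper_width: 0.0182
shift [ 0.0044  0.0034 -0.0864] turn [-12.1   -7.67  27.2 ]
```

```bash
python3 -m jog '[[0.004,0.003,-0.01,-12.1,-7.7,27.2],[0.004,0.003,-0.02,-12.1,-7.7,27.2],[0.004,0.003,-0.03,-12.1,-7.7,27.2],[0.004,0.003,-0.06,-12.1,-7.7,27.2],[0.004,0.003,-0.086,-12.1,-7.7,27.2],[0.004,0.003,-0.086,-12.1,-7.7,27.2],[0.004,0.003,-0.086,-12.1,-7.7,27.2],[0.004,0.003,-0.086,-12.1,-7.7,27.2]]';  python3 - <<'E'
from g import *
goal(*slot(-.0075,.023,.0185,90)); print(status.get_obs()["wrist_force"])
E
```

```text
time: 16.25
ee_pos: [0.4946, 0.1258, 0.0963]
tool_rot: [179.5, -0.4, 77.0]
wrist_force: [-0.5, -1.2, -1.2]
gripper_width: 0.0179
shift [-0.0038  0.0083 -0.0778] turn [-0.32  0.6   0.84]
[-0.53316469 -1.19361251 -1.17483526]
```

```bash
python3 -m jog '[[-0.0035,0.008,-0.02,-0.3,0.6,0.8],[-0.0035,0.008,-0.03,-0.3,0.6,0.8],[-0.0035,0.008,-0.03,-0.3,0.6,0.8],[-0.0035,0.008,-0.03,-0.3,0.6,0.8]]';  python3 - <<'E'
from g import *
goal(*slot(-.0075,.023,.0185,90))
E
```

```text
time: 16.65
ee_pos: [0.4901, 0.1341, 0.0645]
tool_rot: [-179.9, 0.1, 77.9]
wrist_force: [-0.3, -0.5, -0.6]
gripper_width: 0.0184
shift [ 0.0006  0.0001 -0.046 ] turn [ 0.02 -0.13 -0.02]
```

```bash
python3 -m jog '[[0.0006,0,-0.02,0,0,0],[0.0006,0,-0.035,0,0,0],[0.0006,0,-0.043,0,0,0],[0.0006,0,-0.045,0,0,0],[0.0006,0,-0.045,0,0,0],[0.0006,0,-0.045,0,0,0]]';  python3 - <<'E'
from g import *
goal(*slot(-.0075,.023,.0185,90)); print(status.get_obs()["moment"])
E
```

```text
time: 17.25
ee_pos: [0.4912, 0.1341, 0.0209]
tool_rot: [-180.0, 0.0, 77.9]
wrist_force: [-2.9, -0.8, 5.0]
gripper_width: 0.0185
shift [-0.0004  0.     -0.0024] turn [ 0.   -0.05 -0.01]
[-0.05676504  0.55268674 -0.02934989]
```

```bash
python3 -m jog '[[0,0,0,0,0,0],[0,0,0,0,0,0],[0,0,0,0,0,0],[0,0,0.01,0,0,0],[0,0,0.05,0,0,0],[0,0,0.1,0,0,0],[0,0,0.15,0,0,0],[-0.03,-0.04,0.15,0,0,-8]]' 0.64;  python3 -m jog '[[-0.06,-0.06,0.0,0,0,-84],[-0.09,-0.11,0.0,0,0,-84],[-0.09,-0.15,0,0,0,-84],[-0.09,-0.2,0,0,0,-84],[-0.09,-0.25,0,0,0,-84],[-0.09,-0.3,0,0,0,-84],[-0.09,-0.36,0,0,0,-84],[-0.09,-0.36,0,0,0,-84]]' 0; python3 -m jog '[[0,0,0,0,0,-13],[0,0,0,0,0,-15.5],[0,0,0,0,0,-15.5],[0,0,0,0,0,-15.5]]'
python3 - <<'E'
from g import *
np.set_printoptions(precision=4,suppress=True)
P=toolpose();im=eyes.get_image("wrist");np.savez("w10.npz",im=im,p=P[0],R=P[1]);cv2.imwrite("pics/w10.png",im[:,:,::-1])
for r in eyes.regions_of("pen_a","wrist")[:4]:
      ys,xs=np.nonzero(r["region"]);c,(w,h),a=cv2.minAreaRect(np.c_[xs,ys].astype(np.float32))
      b=cv2.boxPoints((c,(w,h),a)); e=[(b[0]+b[1])/2,(b[2]+b[3])/2] if np.linalg.norm(b[0]-b[1])<np.linalg.norm(b[1]-b[2]) else [(b[1]+b[2])/2,(b[3]+b[0])/2]
      E=[at_z("wrist",x,.0055,P)[:2] for x in e]; d=E[0]-E[1]
      print(round(r["p"],2),len(xs),np.array(e),E,(E[0]+E[1])/2,np.linalg.norm(d),np.degrees(np.arctan2(d[1],d[0])), im[int(c[1]),int(c[0])])
for d in eyes.tip_of("pen_a_tip","wrist")[:3]: print(d, at_z("wrist",d["location"],.0055,P))
im=eyes.get_image("top");cv2.imwrite("pics/top2.png",im[:,:,::-1])
im=eyes.get_image("scene");cv2.imwrite("pics/scene2.png",im[:,:,::-1])
E
```

```text
time: 18.05
ee_pos: [0.4661, 0.0966, 0.1801]
tool_rot: [179.3, -0.5, 70.0]
wrist_force: [-0.2, -2.1, 1.2]
gripper_width: 0.0309
time: 18.85
ee_pos: [0.3704, -0.2688, 0.171]
tool_rot: [180.0, -0.0, 0.7]
wrist_force: [0.7, 0.2, -1.0]
gripper_width: 0.0855
time: 19.25
ee_pos: [0.3712, -0.2659, 0.1707]
tool_rot: [-180.0, -0.0, -14.2]
wrist_force: [0.4, 0.5, -0.0]
gripper_width: 0.0853
0.9 681 [[319.5 175. ]
 [319.5 254. ]] [array([ 0.3717, -0.266 ]), array([ 0.349 , -0.3551])] [ 0.3603 -0.3105] 0.09195602840123908 75.73618351917959 [149 139 133]
0.56 985 [[303.1846  95.6769]
 [382.8769 141.2154]] [array([ 0.376 , -0.1836]), array([ 0.4429, -0.2471])] [ 0.4095 -0.2153] 0.09222322454123147 136.49868455842613 [117 160 169]
{'location': [320.0, 174.1], 'p': 0.89} [ 0.3724 -0.2652  0.0055]
```

```bash
python3 -m jog '[[-0.013,-0.04,-0.04,0,0,0],[-0.013,-0.052,-0.08,0,0,0],[-0.013,-0.052,-0.12,0,0,0],[-0.013,-0.052,-0.14,0,0,0],[-0.013,-0.052,-0.14,0,0,0],[-0.013,-0.052,-0.14,0,0,0],[-0.013,-0.052,-0.14,0,0,0]]'
python3 - <<'E'
from g import *
goal(np.array([.3583,-.3183,.004]),down(-14.3))
E
```

```text
time: 20.2
ee_pos: [0.3591, -0.3187, 0.0325]
tool_rot: [180.0, -0.2, -14.3]
wrist_force: [-0.7, 0.1, -0.1]
gripper_width: 0.0855
shift [-0.0008  0.0004 -0.0285] turn [0.09 0.14 0.04]
```

```bash
python3 -m jog '[[-0.0005,0,-0.02,0,0,0],[-0.0005,0,-0.0285,0,0,0],[-0.0005,0,-0.0285,0,0,0],[-0.0005,0,-0.0285,0,0,0]]'; python3 -m jog '[[0,0,0,0,0,0],[0,0,0,0,0,0],[0,0,0,0,0,0],[0,0,0,0,0,0],[0,0,0,0,0,0],[0,0,0,0,0,0],[0,0,0,0,0,0],[0,0,0,0,0,0]]' 1; python3 -m jog '[[0,0,0,0,0,0],[0,0,0.02,0,0,0],[0,0,0.07,0,0,0],[0,0,0.12,0,0,0],[0,0,0.16,0,0,0],[0,0,0.16,0,0,0],[0,0,0.16,0,0,0]]'
python3 - <<'E'
from g import *
P=toolpose();im=eyes.get_image("wrist");cv2.imwrite("pics/w11.png",im[:,:,::-1])
for r in eyes.regions_of("pen_a","wrist")[:2]:
    ys,xs=np.nonzero(r["region"]);print(r["p"],len(xs),ys.min(),ys.max(),xs.min(),xs.max())
for dz in(0,.003,.006):
  p=P[0]-P[1][:,2]*dz; print(dz,[np.round(proj("wrist",p-P[1][:,1]*s,P),1) for s in(-.039,.055)])
for d in eyes.tip_of("pen_a_tip","wrist")[:2]: print(d)
goal(*slot(-.008,-.023,.1,-90))
E
```

```text
time: 20.6
ee_pos: [0.358, -0.3181, 0.0026]
tool_rot: [-180.0, -0.0, -14.4]
wrist_force: [0.1, -0.7, 0.1]
gripper_width: 0.0856
time: 21.4
ee_pos: [0.3577, -0.318, 0.0019]
tool_rot: [-180.0, -0.0, -14.4]
wrist_force: [0.1, 0.8, 2.2]
gripper_width: 0.0082
time: 22.1
ee_pos: [0.3579, -0.3182, 0.1624]
tool_rot: [180.0, -0.1, -14.4]
wrist_force: [0.3, 0.3, -0.9]
gripper_width: 0.0081
0.95 2926 148 316 310 332
0.93 961 40 89 302 385
0 [array([318.7, 310.1]), array([318.1, 148.5])]
0.003 [array([318.6, 313.3]), array([318.1, 149.6])]
0.006 [array([318.6, 316.6]), array([318.1, 150.7])]
{'location': [322.1, 146.9], 'p': 0.92}
shift [ 0.1237  0.4065 -0.0594] turn [-2.900e-01  4.000e-02 -8.776e+01]
```

```bash
python3 -m jog '[[0.03,0.05,0.02,0,0,-87.8],[0.06,0.1,0.02,0,0,-87.8],[0.09,0.15,0.02,0,0,-87.8],[0.12,0.2,0.02,0,0,-87.8],[0.124,0.25,0.02,0,0,-87.8],[0.124,0.3,0.02,0,0,-87.8],[0.124,0.35,0,0,0,-87.8],[0.124,0.406,-0.02,0,0,-87.8]]'; python3 -m jog '[[0,0,0,0,0,-19],[0,0,0,0,0,-19],[0,0,0,0,0,-19],[0,0,0,0,0,-19],[0,0,0,0,0,-19]]'
python3 - <<'E'
from g import *
goal(*slot(-.008,-.023,.06,-90)); print(status.get_obs()["joint_positions"])
E
```

```text
time: 23.05
ee_pos: [0.476, -0.0018, 0.1625]
tool_rot: [180.0, 0.1, -74.3]
wrist_force: [1.3, 0.5, 0.2]
gripper_width: 0.0081
time: 23.55
ee_pos: [0.4759, -0.0036, 0.1627]
tool_rot: [179.9, 0.0, -92.9]
wrist_force: [0.0, -0.1, 0.0]
gripper_width: 0.0078
shift [ 0.0048  0.0929 -0.1027] turn [-0.03 -0.07 -9.21]
[-4.54762766e+00 -1.42228410e+01  9.58896283e+01  1.92303220e-02
  9.84100294e+01  8.83777962e+01]
```

```bash
python3 -m jog '[[0.0048,0.05,0,0,0,-9.2],[0.0048,0.093,-0.03,0,0,-9.2],[0.0048,0.093,-0.08,0,0,-9.2],[0.0048,0.093,-0.102,0,0,-9.2],[0.0048,0.093,-0.102,0,0,-9.2],[0.0048,0.093,-0.102,0,0,-9.2],[0.0048,0.093,-0.102,0,0,-9.2],[0.0048,0.093,-0.102,0,0,-9.2]]'
python3 - <<'E'
from g import *
goal(*slot(-.008,-.023,.026,-90))
im=eyes.get_image("wrist")
P=toolpose();q=slot(.047-.0,-.023,.06,-90)[0]
for d in eyes.tip_of("pen_a_tip","wrist")[:2]: print(d)
for dz in(0,.004,):
  p=P[0]-P[1][:,2]*dz; print(dz,[np.round(proj("wrist",p-P[1][:,1]*s,P),1) for s in(-.039,.055)])
E
```

```text
time: 24.35
ee_pos: [0.4826, 0.0891, 0.0646]
tool_rot: [-179.7, 0.1, -102.2]
wrist_force: [0.0, -0.5, -0.3]
gripper_width: 0.0084
shift [-0.002   0.0002 -0.0386] turn [-0.03  0.29  0.09]
{'location': [318.8, 147.8], 'p': 0.87}
{'location': [612.3, 209.1], 'p': 0.21}
0 [array([320.2, 311.6]), array([320. , 150.5])]
0.004 [array([320.2, 315.9]), array([320., 152.])]
```

```bash
python3 -m jog '[[-0.002,0,-0.015,0,0.3,0],[-0.002,0,-0.028,0,0.3,0],[-0.002,0,-0.036,0,0.3,0],[-0.002,0,-0.036,0,0.3,0],[-0.002,0,-0.036,0,0.3,0]]'
python3 - <<'E'
from g import *
goal(*slot(-.008,-.023,.026,-90))
E
```

```text
time: 24.95
ee_pos: [0.4787, 0.0893, 0.0251]
tool_rot: [179.7, -0.1, -102.2]
wrist_force: [-0.6, -0.3, 0.3]
gripper_width: 0.0083
shift [ 0.0019 -0.      0.0009] turn [ 0.   -0.32  0.06]
```

```bash
python3 -m jog '[[0.001,0,-0.001,0,-0.2,0],[0.001,0,-0.0015,0,-0.2,0],[0.001,0,-0.0015,0,-0.2,0]]'; python3 -m jog '[[0,0,0,0,0,0],[0,0,0,0,0,0],[0,0,0,0,0,0],[0,0,0.01,0,0,0],[0,0,0.05,0,0,0],[0,0,0.1,0,0,0],[0,0,0.14,0,0,0],[0,-0.04,0.15,0,0,0]]' 0.74
python3 - <<'E'
from g import *
np.set_printoptions(precision=4,suppress=True)
q=np.load("cas.npy")
P=toolpose();im=eyes.get_image("wrist");np.savez("w12.npz",im=im,p=P[0],R=P[1]);cv2.imwrite("pics/w12.png",im[:,:,::-1])
for n in("pen_a","rod_a"):
  for r in eyes.regions_of(n,"wrist")[:3]:
      ys,xs=np.nonzero(r["region"]);c,(w,h),a=cv2.minAreaRect(np.c_[xs,ys].astype(np.float32))
      b=cv2.boxPoints((c,(w,h),a)); e=[(b[0]+b[1])/2,(b[2]+b[3])/2] if np.linalg.norm(b[0]-b[1])<np.linalg.norm(b[1]-b[2]) else [(b[1]+b[2])/2,(b[3]+b[0])/2]
      E=[at_z("wrist",x,.0275 if n=="pen_a" else .023,P)[:2]-q[:2] for x in e]
      cc,s=np.cos(q[2]),np.sin(q[2]);print(n,round(r["p"],2),len(xs),[np.array([cc*v[0]+s*v[1],-s*v[0]+cc*v[1]])*1000 for v in E],np.round(e,0).tolist())
E
```

```text
time: 25.25
ee_pos: [0.4801, 0.0894, 0.0244]
tool_rot: [179.9, -0.0, -102.2]
wrist_force: [-0.1, 0.2, 0.1]
gripper_width: 0.0081
time: 26.05
ee_pos: [0.4822, 0.052, 0.1818]
tool_rot: [-179.5, 0.2, -101.9]
wrist_force: [0.5, -0.7, -0.8]
gripper_width: 0.0218
pen_a 0.97 771 [array([ 47.6173, -22.0483]), array([-44.0819, -22.6786])] [[283.0, 134.0], [286.0, 222.0]]
pen_a 0.71 7423 [array([ 208.4959, -252.6444]), array([  55.3136, -243.0833])] [[501.0, -2.0], [493.0, 134.0]]
pen_a 0.58 475 [array([  28.0683, -340.447 ]), array([ -43.1725, -297.2911])] [[553.0, 163.0], [518.0, 219.0]]
rod_a 0.9 2039 [array([62.364 , 24.3489]), array([-59.7526,  23.4582])] [[237.0, 120.0], [245.0, 233.0]]
rod_a 0.68 1995 [array([59.8203, 70.6642]), array([-61.3578,  71.3627])] [[195.0, 125.0], [205.0, 233.0]]
```

```bash
python3 -m jog '[[-0.02,-0.05,0,0,0,-31.5],[-0.04,-0.1,0,0,0,-31.5],[-0.06,-0.15,0,0,0,-31.5],[-0.067,-0.2,-0.02,0,0,-31.5],[-0.067,-0.25,-0.05,0,0,-31.5],[-0.067,-0.273,-0.08,0,0,-31.5],[-0.067,-0.273,-0.08,0,0,-31.5],[-0.067,-0.273,-0.08,0,0,-31.5]]' 0
python3 -m jog '[[0,0,0,0,0,0],[0,0,0,0,0,0]]'
python3 - <<'E'
from g import *
np.set_printoptions(precision=4,suppress=True)
P=toolpose();im=eyes.get_image("wrist")
for r in eyes.regions_of("pen_a","wrist")[:2]:
      ys,xs=np.nonzero(r["region"]);c,(w,h),a=cv2.minAreaRect(np.c_[xs,ys].astype(np.float32))
      b=cv2.boxPoints((c,(w,h),a)); e=[(b[0]+b[1])/2,(b[2]+b[3])/2] if np.linalg.norm(b[0]-b[1])<np.linalg.norm(b[1]-b[2]) else [(b[1]+b[2])/2,(b[3]+b[0])/2]
      E=[at_z("wrist",x,.0055,P)[:2] for x in e]; d=E[0]-E[1]
      print(round(r["p"],2),len(xs),np.array(e),(E[0]+E[1])/2,np.linalg.norm(d),np.degrees(np.arctan2(d[1],d[0])))
for d in eyes.tip_of("pen_a_tip","wrist")[:2]: print(d,at_z("wrist",d["location"],.0055,P))
goal(np.array([.4153,-.2208,.004]),down(-133.5))
E
```

```text
time: 27.0
ee_pos: [0.412, -0.2232, 0.0922]
tool_rot: [179.7, -0.0, -133.8]
wrist_force: [-0.5, 0.5, -0.1]
gripper_width: 0.0855
time: 27.2
ee_pos: [0.4142, -0.2227, 0.0962]
tool_rot: [-179.9, 0.1, -133.6]
wrist_force: [0.0, 1.0, -0.2]
gripper_width: 0.0856
0.7 1333 [[319.9445 153.9988]
 [317.5669 260.9904]] [ 0.4083 -0.2146] 0.09335721429679932 -44.9116184474133
0.68 336 [[ 65.4475 302.4973]
 [ 98.2155 338.9061]] [0.5081 0.125 ] 0.06568007127339977 -9.564455613510104
{'location': [65.3, 297.5], 'p': 0.52} [0.5437 0.11   0.0055]
shift [ 0.0013  0.0022 -0.0919] turn [0.03 0.08 0.09]
```

```bash
python3 -m jog '[[0,0.0025,-0.04,0,0,-1.3],[0,0.0025,-0.07,0,0,-1.3],[0,0.0025,-0.085,0,0,-1.3],[0,0.0025,-0.0925,0,0,-1.3],[0,0.0025,-0.0925,0,0,-1.3],[0,0.0025,-0.0925,0,0,-1.3]]'
python3 - <<'E'
from g import *
goal(np.array([.4140,-.2202,.003]),down(-134.9))
im=eyes.get_image("wrist")
r=eyes.regions_of("pen_a","wrist")[0]
ys,xs=np.nonzero(r["region"]);print(r["p"],[(int(k),int((ys==k).sum()),round(xs[ys==k].mean(),1)) for k in range(ys.min(),ys.max()+1,6)])
c=im[max(ys.min()-8,0):ys.max()+8,xs.min()-15:xs.max()+15,::-1];cv2.imwrite("pics/teal.png",cv2.resize(c,None,fx=3,fy=3))
print(status.get_obs()["wrist_force"])
E
```

```text
time: 27.95
ee_pos: [0.4141, -0.2216, 0.0037]
tool_rot: [-179.9, 0.0, -135.0]
wrist_force: [0.6, 0.2, -0.1]
gripper_width: 0.0852
shift [-0.0001  0.0014 -0.0007] turn [0.04 0.08 0.08]
0.74 [(355, 4, np.float64(24.5)), (361, 6, np.float64(28.5)), (367, 8, np.float64(33.5)), (373, 13, np.float64(40.0)), (379, 15, np.float64(46.0)), (385, 14, np.float64(52.5)), (391, 14, np.float64(59.5)), (397, 9, np.float64(62.0))]
[-0.10518686 -0.11345339  0.46531539]
```

```bash
python3 - <<'E'
from g import *
im=eyes.get_image("wrist");h=cv2.cvtColor(im,cv2.COLOR_RGB2HSV)
m=((h[...,0]>80)&(h[...,0]<100)&(h[...,1]>70))[:, 280:360]
ys,xs=np.nonzero(m);print([(k,int(m[k].sum()),round(np.nonzero(m[k])[0].mean()+280,1)) for k in range(ys.min(),ys.max()+1,6) if m[k].sum()])
E
```

```text
[(188, 2, np.float64(316.5)), (194, 17, np.float64(317.0)), (200, 18, np.float64(317.5)), (206, 18, np.float64(317.5)), (212, 20, np.float64(317.5)), (218, 20, np.float64(317.5)), (224, 21, np.float64(318.0)), (230, 20, np.float64(318.5)), (236, 20, np.float64(318.5)), (242, 20, np.float64(318.5)), (248, 19, np.float64(319.0)), (254, 19, np.float64(319.0)), (260, 19, np.float64(319.0)), (266, 18, np.float64(319.5)), (272, 18, np.float64(319.5)), (278, 17, np.float64(320.0)), (284, 17, np.float64(320.0)), (290, 17, np.float64(320.0)), (296, 16, np.float64(320.5)), (302, 16, np.float64(320.5)), (308, 16, np.float64(320.5)), (314, 15, np.float64(321.0)), (320, 11, np.float64(321.0)), (326, 7, np.float64(322.0)), (332, 5, np.float64(322.0)), (344, 3, np.float64(327.7)), (350, 4, np.float64(293.0)), (356, 4, np.float64(330.2)), (362, 3, np.float64(321.3)), (368, 3, np.float64(311.3)), (374, 6, np.float64(319.5)), (380, 6, np.float64(337.0)), (386, 2, np.float64(315.5)), (392, 1, np.float64(344.0)), (398, 4, np.float64(331.0))]
```

```bash
python3 -m jog '[[0,0.001,-0.001,0,0,0],[0,0.001,-0.001,0,0,0],[0,0.001,-0.001,0,0,0],[0,0.001,-0.001,0,0,0],[0,0.001,-0.001,0,0,0],[0,0.001,-0.001,0,0,0],[0,0.001,-0.001,0,0,0],[0,0.001,-0.001,0,0,0]]' 1; python3 -m jog '[[0,0,0,0,0,0],[0,0,0.02,0,0,0],[0,0,0.07,0,0,0],[0,0,0.12,0,0,8],[0,0.05,0.16,0,0,70],[0,0.1,0.16,0,0,70],[0,0.15,0.16,0,0,70],[0,0.15,0.16,0,0,70]]';python3 -m jog '[[0,0,0,0,0,68],[0,0,0,0,0,68],[0,0,0,0,0,68],[0,0,0,0,0,68],[0,0,0,0,0,68],[0,0,0,0,0,68],[0,0,0,0,0,68],[0,0,0,0,0,68]]'
python3 - <<'E'
from g import *
goal(*slot(-.008,-.069,.1,90))
E
```

```text
time: 28.9
ee_pos: [0.4133, -0.2202, 0.0013]
tool_rot: [180.0, 0.0, -135.0]
wrist_force: [-0.0, -0.5, 2.3]
gripper_width: 0.0082
time: 29.7
ee_pos: [0.4132, -0.0664, 0.1619]
tool_rot: [-179.9, 0.1, -92.0]
wrist_force: [0.7, -0.8, 0.0]
gripper_width: 0.0086
time: 30.5
ee_pos: [0.413, -0.0701, 0.1607]
tool_rot: [180.0, 0.0, -24.3]
wrist_force: [-0.7, 0.1, 0.5]
gripper_width: 0.008
shift [ 0.0579  0.1144 -0.0607] turn [ 6.0000e-02 -1.0000e-02  1.0214e+02]
```

```bash
python3 -m jog '[[0.02,0.03,0,0,0,68],[0.04,0.07,0,0,0,68],[0.058,0.114,0,0,0,68],[0.058,0.114,0,0,0,68],[0.058,0.114,0,0,0,68],[0.058,0.114,0,0,0,68],[0.058,0.114,0,0,0,68],[0.058,0.114,0,0,0,68]]';python3 -m jog '[[0,0,0,0,0,34],[0,0,0,0,0,34],[0,0,-0.03,0,0,34],[0,0,-0.06,0,0,34],[0,0,-0.095,0,0,34],[0,0,-0.095,0,0,34],[0,0,-0.095,0,0,34],[0,0,-0.095,0,0,34]]'
python3 - <<'E'
from g import *
goal(*slot(-.008,-.069,.0245,90))
im=eyes.get_image("wrist");h=cv2.cvtColor(im,cv2.COLOR_RGB2HSV)
m=((h[...,0]>80)&(h[...,0]<100)&(h[...,1]>70))[:, 280:360]
ys,xs=np.nonzero(m);print([(k,int(m[k].sum()),round(np.nonzero(m[k])[0].mean()+280,1)) for k in range(ys.min(),ys.max()+1,12) if m[k].sum()])
P=toolpose()
for dz in(0,.004,):
  p=P[0]-P[1][:,2]*dz; print(dz,[np.round(proj("wrist",p-P[1][:,1]*s,P),1) for s in(-.055,.039)])
E
```

```text
time: 31.3
ee_pos: [0.471, 0.044, 0.1607]
tool_rot: [180.0, 0.0, 43.7]
wrist_force: [-0.9, 0.0, -0.3]
gripper_width: 0.0078
time: 32.1
ee_pos: [0.4723, 0.0439, 0.0684]
tool_rot: [179.8, -0.0, 77.4]
wrist_force: [0.9, 0.5, 0.7]
gripper_width: 0.0081
shift [-0.0014  0.0004 -0.0439] turn [0.   0.22 0.5 ]
[(186, 5, np.float64(319.0)), (198, 19, np.float64(319.0)), (210, 20, np.float64(319.5)), (222, 21, np.float64(320.0)), (234, 22, np.float64(320.5)), (246, 18, np.float64(320.5)), (258, 17, np.float64(320.0)), (270, 18, np.float64(318.4)), (282, 19, np.float64(316.6)), (294, 19, np.float64(321.8)), (306, 19, np.float64(320.0)), (318, 13, np.float64(322.9)), (330, 5, np.float64(321.0)), (342, 3, np.float64(324.7)), (354, 1, np.float64(341.0)), (366, 4, np.float64(313.8)), (378, 1, np.float64(320.0))]
0 [array([320.3, 328.5]), array([320.2, 179.4])]
0.004 [array([320.3, 332.8]), array([320.2, 181.7])]
```

```bash
python3 -m jog '[[-0.003,0.0008,-0.015,0,0.2,0.5],[-0.003,0.0008,-0.03,0,0.2,0.5],[-0.003,0.0008,-0.04,0,0.2,0.5],[-0.003,0.0008,-0.0435,0,0.2,0.5],[-0.003,0.0008,-0.0435,0,0.2,0.5],[-0.003,0.0008,-0.0435,0,0.2,0.5]]'
python3 - <<'E'
from g import *
goal(*slot(-.010,-.069,.0245,90)); print(status.get_obs()["wrist_force"])
E
```

```text
time: 32.75
ee_pos: [0.4678, 0.0448, 0.0231]
tool_rot: [-179.8, 0.0, 77.9]
wrist_force: [-4.9, 1.0, 8.7]
gripper_width: 0.0081
shift [ 0.0012 -0.0001  0.0014] turn [-0.   -0.22 -0.02]
[-4.88998202  0.97046386  8.66107848]
```

```bash
python3 -m jog '[[0,0,0,0,0,0],[0,0,0,0,0,0],[0,0,0,0,0,0],[0,0,0.01,0,0,0],[0,0,0.05,0,0,0],[0,0,0.1,0,0,0],[0,0,0.15,0,0,0],[-0.04,0.06,0.17,0,0,0]]' 0.74; python3 -m jog '[[-0.03,0.01,0.03,0,0,0],[-0.03,0.01,0.03,0,0,0],[-0.03,0.01,0.03,0,0,0]]' 1
cat > chk.py <<'E'
from g import *
np.set_printoptions(precision=1,suppress=True)
q=np.load("cas.npy");cc,s=np.cos(q[2]),np.sin(q[2])
C=lambda v:np.array([cc*(v[0]-q[0])+s*(v[1]-q[1]),-s*(v[0]-q[0])+cc*(v[1]-q[1]),v[2]])*1000
P=toolpose();im=eyes.get_image("wrist");cv2.imwrite("pics/chk.png",im[:,:,::-1])
for n in("pen_a","rod_a"):
  for r in eyes.regions_of(n,"wrist")[:4]:
      ys,xs=np.nonzero(r["region"]);c,(w,h),a=cv2.minAreaRect(np.c_[xs,ys].astype(np.float32))
      b=cv2.boxPoints((c,(w,h),a)); e=[(b[0]+b[1])/2,(b[2]+b[3])/2] if np.linalg.norm(b[0]-b[1])<np.linalg.norm(b[1]-b[2]) else [(b[1]+b[2])/2,(b[3]+b[0])/2]
      print(n,round(r["p"],2),len(xs),[C(at_z("wrist",x,.0275 if n=="pen_a" else .023,P))[:2] for x in e])
eyes.get_image("top");eyes.get_image("scene")
T=eyes.tip_of("bar_mid","top");S=eyes.tip_of("bar_mid","scene")
for t in T[:2]:
  for u in S[:2]:
    x,e=tri([ray("top",t["location"]),ray("scene",u["location"])]);print(t["p"],u["p"],x,C(x),np.array(e)*1000,t["location"],u["location"])
print(C(P[0]))
E
python3 chk.py
```

```text
time: 33.55
ee_pos: [0.4446, 0.0825, 0.193]
tool_rot: [179.6, -0.1, 77.5]
wrist_force: [0.3, 1.3, 0.3]
gripper_width: 0.0221
time: 33.85
ee_pos: [0.4117, 0.095, 0.2174]
tool_rot: [180.0, -0.0, 77.9]
wrist_force: [0.2, 0.9, -0.7]
gripper_width: -0.0003
pen_a 0.86 533 [array([-46.8, -68.6]), array([ 37.9, -71.8])]
pen_a 0.61 411 [array([-44.4, -23.7]), array([  8.5, -23.2])]
rod_a 0.88 1371 [array([-55.3,  22.7]), array([66.7, 25.2])]
rod_a 0.68 1408 [array([-59.1,  69.9]), array([63.8, 69.6])]
0.77 0.71 [0.6 0.1 0.1] [ 78.8  -1.7 104.2] [1.1 1.1] [231.5, 177.0] [270.0, 139.0]
0.43 0.71 [ 0.5 -0.   0.2] [  -0.4 -123.3  238.6] [29.7 29.7] [253.6, 218.5] [270.0, 139.0]
[-76.6 -31.9 217.4]
```

```bash
python3 -m jog '[[0.04,0,0,0,0,0],[0.08,0,0,0,0,0],[0.12,0,-0.01,0,0,0],[0.158,0,-0.02,0,0,0],[0.158,0,-0.02,0,0,0],[0.158,0,-0.02,0,0,0],[0.158,0,-0.02,0,0,0]]'
python3 chk.py; python3 - <<'E'
import cv2
im=cv2.imread("pics/chk.png");cv2.imwrite("pics/chk2.png",cv2.resize(im[20:220,190:450],None,fx=3,fy=3,interpolation=cv2.INTER_CUBIC))
E
```

```text
time: 34.9
ee_pos: [0.5691, 0.0947, 0.1965]
tool_rot: [-179.9, 0.0, 77.9]
wrist_force: [-0.1, 0.5, 0.6]
gripper_width: -0.0
pen_a 0.9 905 [array([-44.6, -24. ]), array([ 48.4, -23.1])]
pen_a 0.69 796 [array([-47.7, -69.2]), array([ 44.4, -71.4])]
rod_a 0.93 2251 [array([-57.7,  23.1]), array([62.9, 22.1])]
0.63 0.78 [0.6 0.1 0.1] [ 75.2  -9.7 127.1] [6.9 6.9] [231.1, 178.6] [271.5, 134.4]
[ 77.3   0.9 196.5]
```

View pics/chk2.png

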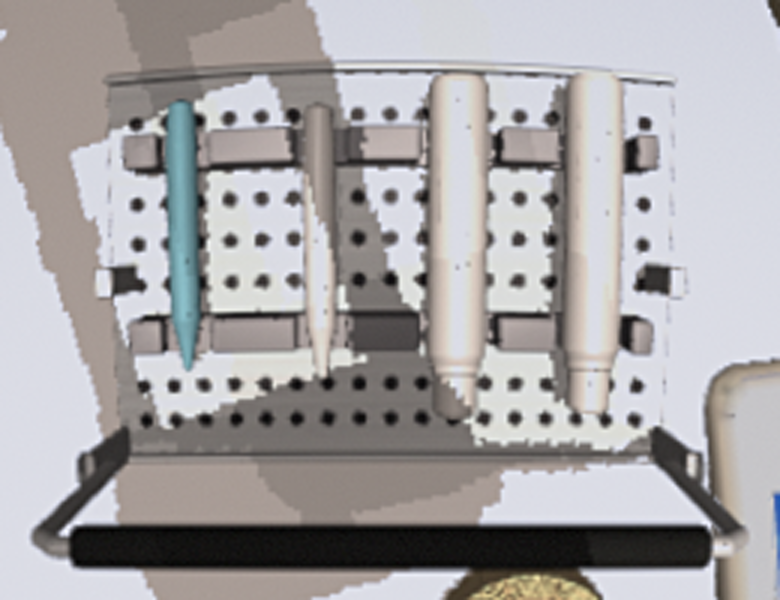

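```bash
python3 - <<'E'
from g import *
q=np.load("cas.npy");cc,s=np.cos(q[2]),np.sin(q[2])
P=toolpose();o,d=ray("wrist",(320,202.3),P)
C=lambda v:np.array([cc*(v[0]-q[0])+s*(v[1]-q[1]),-s*(v[0]-q[0])+cc*(v[1]-q[1]),v[2]])
for z in(.116,.115,.113,.110,.105): x=C(o+d*(z-o[2])/d[2]); print(x, np.hypot(x[0]-.075,x[2]-.041))
print(C(P[0]))
b=slot(.115,0,.196,90);goal(*b)
for t in((.115,.098),(.055,.098),(.038,.085)): goal(*slot(t[0],0,t[1],90),cur=b)
E
```

```text
[0.07850315 0.00076949 0.116     ] 0.07508176905526984
[0.07885425 0.00076814 0.115     ] 0.07410030525814476
[0.07955645 0.00076546 0.113     ] 0.07214403137915802
[0.08060976 0.00076143 0.11      ] 0.06922766344733103
[0.08236527 0.00075471 0.105     ] 0.06442241189552575
[0.07742568 0.00103118 0.1968994 ]
shift [ 0.0365 -0.0089 -0.0009] turn [-0.   -0.07 -0.03]
shift [ 0.     0.    -0.098] turn [0. 0. 0.]
shift [-0.0587  0.0126 -0.098 ] turn [0. 0. 0.]
shift [-0.0753  0.0162 -0.111 ] turn [0. 0. 0.]
```

```bash
python3 -m jog '[[0.0365,-0.009,0,0,0,0],[0.0365,-0.009,0,0,0,0],[0.0365,-0.009,-0.05,0,0,0],[0.0365,-0.009,-0.099,0,0,0],[0.0365,-0.009,-0.099,0,0,0],[0.0365,-0.009,-0.099,0,0,0]]'; python3 -m jog '[[-0.010,0.002,0,0,0,0],[-0.02,0.004,0,0,0,0],[-0.029,0.006,0,0,0,0],[-0.037,0.008,-0.002,0,0,0],[-0.045,0.01,-0.004,0,0,0],[-0.053,0.0115,-0.008,0,0,0],[-0.061,0.013,-0.012,0,0,0],[-0.069,0.015,-0.016,0,0,0]]'; python3 -m jog '[[-0.006,0.001,-0.006,0,0,0],[-0.01,0.002,-0.008,0,0,0],[-0.01,0.002,-0.008,0,0,0]]'
python3 - <<'E'
from g import *
q=np.load("cas.npy");cc,s=np.cos(q[2]),np.sin(q[2])
C=lambda v:np.array([cc*(v[0]-q[0])+s*(v[1]-q[1]),-s*(v[0]-q[0])+cc*(v[1]-q[1]),v[2]])
P=toolpose();print(C(P[0]),status.get_obs()["wrist_force"])
E
```

```text
time: 35.85
ee_pos: [0.6053, 0.0858, 0.0973]
tool_rot: [-179.8, 0.1, 77.9]
wrist_force: [-0.6, -0.2, 0.7]
gripper_width: 0.0001
time: 36.65
ee_pos: [0.5361, 0.1008, 0.0802]
tool_rot: [-179.8, 0.1, 77.9]
wrist_force: [0.7, 0.5, -0.2]
gripper_width: 0.0003
time: 36.95
ee_pos: [0.5261, 0.1028, 0.0722]
tool_rot: [-179.8, 0.1, 77.9]
wrist_force: [-0.1, -0.6, 0.2]
gripper_width: 0.0002
[ 0.03362669 -0.00020308  0.07219126] [-0.09549857 -0.55712246  0.15698842]
```

```bash
python3 -m jog '[[0.004,-0.001,0,0,0,0],[0.004,-0.001,0.03,0,0,0],[0.004,-0.001,0.06,0,0,0],[-0.02,0.004,0.06,0,0,0],[-0.02,0.004,0.06,0,0,0],[-0.02,0.004,0.06,0,0,0]]'; python3 chk.py; python3 -c "
from g import *
goal(*slot(.011,0,.09,90));goal(*slot(0.002,0,.055,90));goal(*slot(0,0,.047,90))"
```

```text
time: 37.55
ee_pos: [0.5074, 0.1067, 0.1332]
tool_rot: [-179.9, 0.0, 77.9]
wrist_force: [-0.4, 0.6, -0.2]
gripper_width: 0.0001
pen_a 0.93 1125 [array([-44.8, -23.6]), array([ 34.1, -22.9])]
pen_a 0.65 1122 [array([-48.7, -70.5]), array([ 34.5, -70. ])]
rod_a 0.94 2615 [array([-57.9,  70.3]), array([62.3, 68.6])]
rod_a 0.81 2684 [array([-54.6,  23.2]), array([64.5, 23.9])]
0.68 0.72 [0.5 0.1 0.1] [18.2 -4.9 90.4] [5. 5.] [225.9, 201.8] [251.9, 151.4]
0.68 0.42 [ 0.7  0.1 -0.3] [ 177.7   36.2 -336.4] [126.4 126.4] [225.9, 201.8] [337.6, 217.7]
[ 14.5  -0.4 133.2]
shift [-0.003   0.0012 -0.0425] turn [ 0.02 -0.2  -0.  ]
shift [-0.0118  0.0031 -0.0775] turn [ 0.02 -0.2  -0.  ]
shift [-0.0138  0.0035 -0.0855] turn [ 0.02 -0.2  -0.  ]
```

Bar is at about x 18, z 90 as predicted; press it down along its arc.

```bash
python3 -m jog '[[-0.002,0.001,-0.03,0,0,0],[-0.004,0.001,-0.045,0,0,0],[-0.007,0.002,-0.056,0,0,0],[-0.010,0.003,-0.066,0,0,0],[-0.012,0.003,-0.076,0,0,0],[-0.0138,0.0035,-0.083,0,0,0],[-0.0138,0.0035,-0.0855,0,0,0],[-0.0138,0.0035,-0.0865,0,0,0]]'; python3 -m jog '[[0,0,-0.001,0,0,0],[0,0,-0.0015,0,0,0],[0,0,-0.0015,0,0,0]]'
```

```text
time: 38.7
ee_pos: [0.4931, 0.1103, 0.0469]
tool_rot: [-179.8, 0.0, 77.9]
wrist_force: [-2.0, -0.5, 2.8]
gripper_width: -0.0
time: 39.0
ee_pos: [0.4932, 0.1104, 0.0467]
tool_rot: [-179.9, 0.0, 77.9]
wrist_force: [-6.3, -1.4, 7.0]
gripper_width: -0.0001
```

```bash
python3 -m jog '[[0,0,-0.002,0,0,0],[0,0,-0.002,0,0,0],[0,0,-0.002,0,0,0]]'; python3 -m jog '[[0,0,0.02,0,0,0],[0,0,0.06,0,0,0],[-0.04,0.01,0.11,0,0,0],[-0.08,0.02,0.16,0,0,0],[-0.08,0.02,0.16,0,0,0],[-0.08,0.02,0.16,0,0,0]]'; python3 chk.py; python3 - <<'E'
from h import *
for cam in("top","scene"):
    print(cam,[ (round(d["p"],2),np.round(d["location"],1)) for d in eyes.tip_of("bar_mid",cam)[:2]])
    from g import slot
    for th in(0,.05,.15): print(th,np.round(proj(cam,slot(.075-.075*np.cos(th),0,.041+.075*np.sin(th),90)[0]),1))
P=toolpose()
im=cv2.imread("pics/chk.png")
# dark sleeve mask across wrist image near expected bar line
for y in(-.046,0,.046):
    X=slot(0,y,.047,90)[0];u=np.array(proj("wrist",X,P));g=im.max(2)[:,int(round(u[0]))];r=np.arange(max(0,int(u[1])-25),min(399,int(u[1])+25))
    dk=r[g[r]<60];print(y,np.round(u,1),dk.min() if len(dk) else None,dk.max() if len(dk) else None,len(dk))
    for th in(0,.1):print([np.round(proj("wrist",slot(.075-.075*np.cos(th)+dx,y,.041+.075*np.sin(th),90)[0],P)[1],1) for dx in(-.006,.006)])
E
```

```text
time: 39.3
ee_pos: [0.4934, 0.1104, 0.0465]
tool_rot: [-179.9, 0.0, 77.9]
wrist_force: [-10.9, -1.2, 16.6]
gripper_width: -0.0002
time: 39.9
ee_pos: [0.4137, 0.1312, 0.2086]
tool_rot: [179.6, -0.2, 78.0]
wrist_force: [1.0, 0.0, 0.3]
gripper_width: -0.0009
pen_a 0.59 451 [array([-47.3, -69.4]), array([ 42.5, -70.9])]
pen_a 0.52 272 [array([-42.5, -22.5]), array([  1.1, -23.7])]
rod_a 0.95 834 [array([-57.5,  22.7]), array([ 3.4, 23.9])]
rod_a 0.71 1235 [array([-59.1,  69.9]), array([65.1, 70. ])]
[-82.3   3.9 208.6]
top [(0.81, array([228.3, 210.9])), (0.17, array([221.3, 207.8]))]
0 [227.  209.9]
0.05 [226.7 209.6]
0.15 [226.2 208.9]
scene []
0 [245.4 166. ]
0.05 [245.2 165. ]
0.15 [245.1 163. ]
-0.046 [276.3 250.5] 240 258 18
[np.float64(243.2), np.float64(252.7)]
[np.float64(246.6), np.float64(256.2)]
0 [318.2 250.9] 230 274 37
[np.float64(243.5), np.float64(253.1)]
[np.float64(247.0), np.float64(256.6)]
0.046 [360.2 250.6] 240 274 18
[np.float64(243.3), np.float64(252.8)]
[np.float64(246.7), np.float64(256.3)]
```

```bash
python3 -c "
from workcell import env,status
print(status.get_obs()['wrist_force']);env.hand_in()"
```

```text
[ 0.44866303 -1.0416198  -0.19369523]
the job is handed in; nothing more can be done
```

I loaded the cassette, swung the hold-down bar shut, and handed the job in at about 40 s of the allowed 72 s.

- **Instruments:** both rods are in the wide places, with the one from the near side of the ramp in the outer place. The white pen is in the inner narrow place and the blue-green pen in the outer one. A near-overhead wrist picture taken before closing showed all four lying in the notches of both rails, with necks and points towards the hinge.
- **Centring:** measured from the pictures, three instruments sit within about 2 mm of the middle. The inner rod sits about 3 mm towards the hinge, and I left it there. Some views from farther off read up to 5 mm for that rod, which I put down to parallax.
- **Bar:** it stopped at the shut height, with the fingertips at 46.5 mm where the bar's top should be at 47 mm. It did not move further under 17 N.
    - After I backed off, the top camera found the bar within about 2 pixels of its shut position.
    - The scene camera's network found no bar, and the wrist picture did not settle it, because the dark-pixel check was smeared by other dark parts.
- **Other things on the table:** I steered clear of them and felt no unexpected contact, but I did not measure their positions again afterwards.
- **Forces:** the highest wrist force I read was about 21 N, when the first rod touched down.

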